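# Open the child-proof tablet box with a stick

### The arm

A 6-joint arm with a two-finger parallel gripper is mounted at the origin on the work surface. World frame = base frame: x ahead of the robot, y to its left, z up, the work surface at z = 0. Lengths are in m, angles in rad, forces in N, time in s.
With the tool pointing down it reaches from about 0.4 to 0.825 m from the base axis. Payload 7 kg.
Tool frame: the origin (TCP) lies at the very end of the fingers, on their centre line; the grasp point (between the pads) lies arm.hold_point_z behind it (arm.hold_point_z is the distance from the TCP to the grasp point, in m); z points along the fingers, y is the line along which they close (so a half turn about z gives the same grasp; the last joint's range is limited). The gripper opens to 88 mm and grips with 3 to 60 N. Pads are 19 mm wide; open, the fingers measure 130 mm over their backs; the gripper's body (78 mm by 193 mm) begins 47 mm behind the grasp point.
Start: joints at [-0.939, 0.359, 0.012, 0, -1.224, -0.288], TCP at [0.227, -0.635, 0.227] pointing down, gripper open.
Joint ranges: [-3.07, 3.07], [-1.43, 2.12], [-1.02, 1.25], [-3.03, 1.67], [-3.05, -0], [-3.03, 3.03]. Speed limits (rad/s): [2.39, 2.39, 3.01, 3.14, 3.14, 3.14].

### API

Orientations are given as [roll, pitch, yaw] about the fixed x, y, z axes, in that order (R = Rz(yaw) Ry(pitch) Rx(roll)).
In Python, from station import arm gives the robot as it stands.
- The arm moves only by the tool nudge_tcp, called after "Request:" by a JSON object that holds its "api" and its "payload". Schema: {"type":"object","properties":{"moves":{"type":"array","items":{"type":"number"},"minItems":5,"maxItems":100},"force":{"type":"number"},"only":{"type":"string"},"quiet":{"type":"boolean"},"lines":{"type":"string"}},"required":["moves"],"additionalProperties":false}. moves is one flat list of numbers that holds 1 to 20 rows one after another, with no inner brackets; each row has 5 numbers: the finger opening in m, then dx, dy, dz in m, then a turn about the tool's z in rad; each row is the pose to reach, as a shift and turn from the pose commanded when the call began, along the tool's axes at that moment; what a row does not reach only later rows make up. A row lasts 1/12 s, in which the tool goes at most 0.0417 m and 0.125 rad, less where a joint would pass 70% of its speed; a pose out of reach is approached as far as the arm can. The fingers move at their own pace and stop on an object; force is the grip in N (left out, the last holds). Time passes only in rows, so rows that do not move let the fingers close. The tool returns the time, the measured TCP pose, the force, the opening and the grip force at its end. only (a regular expression) keeps the lines of the reply that match it, lines (a string "A,B") keeps lines A to B, and quiet returns only ok. Input that does not fit is refused with a message, and nothing moves.
- arm.get_state(): the state, without advancing time (a new reading comes with each control period).
- arm.grab_frame(name): name is "scene" or "top" or "wrist"; returns the picture (420x560x3 uint8, red, green, blue); there is no depth.
- arm.camera_params(name): a dict with "fx", "fy", "cx", "cy" (pixels), "T" (4x4, takes a point from camera to world coordinates); the wrist camera has in their place "hand_eye" (4x4, takes a point from camera to tool coordinates, whose origin is the TCP and whose axes are the flange's). Camera axes: x right, y down, z forward; pixel columns grow to the right and rows downward; lengths in m; the calibration is good to about 2 mm. A picture is of the moment at which its call begins: read the wrist's pose just before it. camera_params takes no time and is no camera call.
- arm.job_done(): hands the job in; it is judged then, once.
The state is a dict: "t": time; "q": joint angles; "qd": joint speeds; "joint_efforts": joint torques, N m; "eef_pos": TCP position; "ee_rot": TCP orientation; "force": force on the tool from outside, world axes, zero at the start; "moment": the same for the moment, N m; "width": finger opening in m; "gripper_force": force on a finger pad.
Only numpy, scipy, OpenCV 4.12 (cv2) and the standard library are available. Lean on these libraries where they do the work, as an engineer would, in place of code of your own. Each camera call takes 0.05 s, during which the arm holds its last target. There are 200 camera calls.

### The job

Open the white child-proof box: take the wooden stick with the blue end out of the utensil stand, push its lower end through the small square hole in the box's sloping front onto the spring catch behind it, so that the lid jumps ajar; then reach with the stick under the raised edge of the lid and press the orange tab of the safety hook down, so that the lid swings right up. Put the stick back upright in its hole in the stand and let go, and leave the spoon, the brush and the other things on the worktop where they are.

Things in the scene. Friction and masses are not known exactly. Their poses are not given: they have to be found in the camera images.
- box: White fixed box, 290 mm long (x), 240 wide (y), 124 high shut. Origin on the worktop, 140 mm behind its low front edge; z up; its -x side faces the robot (yaw within 0.3 rad). Front: a fixed sloping deck, 6 mm thick, rising at 28 degrees from (x -140, z 66) to (x -45, z 116.5). Behind it, x -45 to 150: the wooden lid, red stripe on its free edge. IN = direction (0.469, 0, -0.883) in the box frame.
- box_hole (a point): Centre of the square 24 mm hole, at the outer surface of the deck: at (-91.4, 45, 91.8) mm in the box frame, a thin black frame round it. The hole's axis is square to the deck, so the stick goes in along IN (see box), 28 degrees from vertical.
- catch_pad (a point): Centre of the face of the catch's orange pad (28 x 36 mm), parallel to the deck, 18 mm straight in from the mouth of the hole, at (-83.0, 45, 75.9) mm in the box frame at rest. It gives way along IN on a spring, 2 N at first to 7 N at its stop 16 mm further in. The lid comes free when the pad has gone in about 8 mm (26 mm from the deck's outer surface).
- catch (a joint): Angle of the spring catch, rad: 0 at rest, 0.30 at its stop (pad travel = 55 mm x angle); lets the lid go at about 0.14. Springs back when let go.
- lid_edge (a point): Middle of the lid's free edge, on its upper face, 195 mm from the hinge, which lies along the box's y at (150, 0, 120) mm. Lid 240 mm wide, 8 thick. Its height over the worktop: 124 mm shut; about 180 ajar, held by the safety hook; about 310 open. A spring lifts it, up and away from the robot. Ajar, the gap measures about 33 mm across a stick that enters along IN (see box).
- hook_tab (a point): Centre of the upper face of the safety hook's orange tab (30 x 36 mm), inside the box behind the gap, at (-4.4, -45, 75.8) mm in the box frame at rest, parallel to the deck. A stick moving along IN (see box) straight onto this point passes about midway through the gap. The lid covers it until it is ajar.
- hook (a joint): Angle of the safety hook, rad: 0 at rest, 0.33 at its stop (tab travel = 55 mm x angle); lets the ajar lid go at about 0.14 (8 mm of travel). Spring: about 2 N at first, 7 N at the stop. Springs back when let go.
- stand: Dark wooden utensil stand, fixed, 165 x 70 mm, 80 high; origin at the centre of its underside, z up. A row of three square 24 mm holes through its 6 mm top plate, at x = -55, 0 and 55 mm in its own frame (y = 0); between the plate and the base it is open.
- stand_floor (a point): Centre of the stand's inner floor, 10 mm above the worktop, axes as the stand's; utensils stand on this floor in the holes.
- stick: Pale wooden dowel, 14 mm diameter, 210 mm long, about 40 g, upper end painted blue. Origin: centre of its lower end face; z along the dowel to the blue end. Stands upright in one of the three holes of the stand, its lower end on the stand's floor.
- spoon: Wooden spoon standing upright in another hole of the stand, 185 mm tall; head 34 mm wide, 10 thick, 50 high, on top of a 14 mm stem. Origin at its lower end.
- brush: Washing-up brush standing upright in another hole of the stand, 180 mm tall; white 14 mm stem, green head of 34 mm diameter, 50 high. Origin at its lower end.
- tin: Red tin, 70 x 110 mm, 152 high; origin at the centre of its underside.
- jar: Glass jar with a brass-coloured lid, 70 mm diameter, 100 high; origin at the centre of its underside.
- mug: Green mug, 72 mm diameter, 85 high, handle to its +y; origin at the centre of its underside.
- bottle: Green glass bottle, 64 mm diameter, 190 high; origin at the centre of its underside.
- bowl: Blue bowl, 100 mm diameter, 45 high; origin at the centre of its underside.

How it is judged:
By the outcome, as a careful person would: the job done as asked, in the order asked, and still so for the second after the job is handed in, with the robot touching nothing.
It also fails if it takes over 64 s, if anything falls off the work surface, if the arm or the gripper's body presses on something with over 40 N, if the wrist force passes 120 N, or if a joint passes its speed limit or range.

## Working session

There is one attempt and no reset: what is moved stays moved. The work goes in short steps, Python scripts to look and compute and a tool call to move; the robot and the scene stay as the last step left them, time stands still between calls to the robot, and variables do not carry over. Pictures are saved under pics/ and viewed, at most 10 in all, crops included, and the job is handed in when it is done.

```bash
ls; mkdir -p pics; python3 - <<'E'
from station import arm
import cv2
print(arm.hold_point_z, arm.get_state())
for n in ("scene","top"):
    cv2.imwrite(f"pics/{n}0.png",arm.grab_frame(n)[:,:,::-1]); print(arm.camera_params(n))
print(arm.camera_params("wrist"))
E
```

```text
pics
station.py
0.0188 {'t': 0.0, 'q': array([-9.38910580e-01,  3.59389170e-01,  1.10425533e-02, -3.32405746e-04,
       -1.22409270e+00, -2.88107048e-01]), 'qd': array([-2.12177562e-03,  1.66929432e-04, -1.20341861e-03, -2.28916525e-03,
       -1.97673017e-05,  1.00366401e-03]), 'joint_efforts': array([ 1.57056500e-03, -5.82719922e+01,  2.93049037e+01,  6.99721187e+00,
        6.69759684e-03, -1.57079594e-04]), 'eef_pos': array([ 0.22731179, -0.63504959,  0.22561731]), 'ee_rot': array([ 3.13992859e+00, -1.67277218e-04, -2.79792702e+00]), 'force': array([0.38175799, 0.25183829, 0.44368996]), 'moment': array([-0.01592261, -0.00203848, -0.00284956]), 'gripper_force': 0.0, 'width': 0.08789010417469904}
{'fx': 487.66032298982066, 'fy': 487.66032298982066, 'cx': 282.8613460974068, 'cy': 214.4465043418629, 'T': array([[ 0.12404524,  0.65275364, -0.74734561,  1.40406887],
       [ 0.99218821, -0.07154331,  0.10219645, -0.11559582],
       [ 0.01324153, -0.75418448, -0.65652907,  0.86757202],
       [ 0.        ,  0.        ,  0.        ,  1.        ]])}
{'fx': 411.90333273428695, '
[... 178 characters left out ...]
805002e-01, -1.75164026e-02,  9.11780607e-03,
         2.67386465e-04],
       [-6.14571203e-03, -1.62789893e-01, -9.86641617e-01,
         9.99701243e-01],
       [ 0.00000000e+00,  0.00000000e+00,  0.00000000e+00,
         1.00000000e+00]])}
{'fx': 329.8697989965809, 'fy': 329.8697989965809, 'cx': 275.84577749261877, 'cy': 210.38443272942354, 'hand_eye': array([[-8.45844698e-04, -9.51574948e-01, -3.07415684e-01,
         8.34715883e-02],
       [ 9.99999091e-01, -4.82227361e-04, -1.25877915e-03,
         8.08496949e-04],
       [ 1.04957845e-03, -3.07416470e-01,  9.51574491e-01,
        -1.59759077e-01],
       [ 0.00000000e+00,  0.00000000e+00,  0.00000000e+00,
         1.00000000e+00]])}
```

View pics/scene0.png

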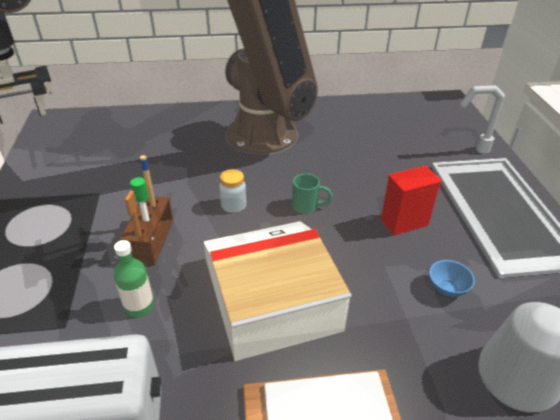

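View pics/top0.png

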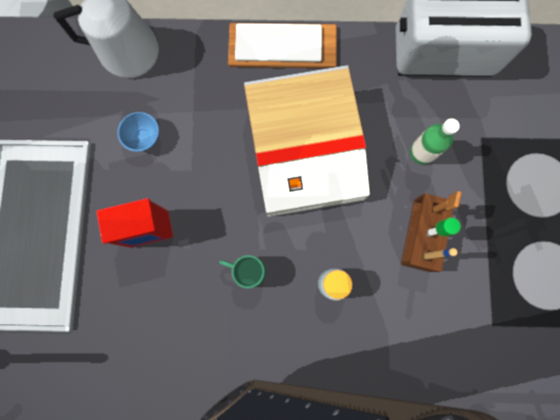

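The scene view shows the stick (blue end at about 143,160) nearest the robot in the stand, the brush in the middle and the spoon at the far end. The top view shows the box at about (307,140), its hole at (295,183), and the stand at (430,233). I'll zoom in to pick corners.

```bash
python3 - <<'E'
import cv2,numpy as np
t=cv2.imread("pics/top0.png");s=cv2.imread("pics/scene0.png")
def c(im,x,y,w,h,k): return cv2.resize(im[y:y+h,x:x+w],None,fx=k,fy=k,interpolation=cv2.INTER_CUBIC)
a=c(t,236,60,140,160,3.5)      # 490x560
b=c(t,395,185,75,95,4)     # 300x380
o=np.zeros((600,800,3),np.uint8);o[:560,:490]=a;o[:380,495:795]=b
cv2.imwrite("pics/crop_top.png",o)
a=c(s,195,215,160,140,3.0) # 480x420
b=c(s,110,145,75,120,4) # 300x480
o=np.zeros((600,800,3),np.uint8);o[:420,:480]=a;o[:480,495:795]=b
cv2.imwrite("pics/crop_scene.png",o)
E
```

```text
(no output)
```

View pics/crop_top.png

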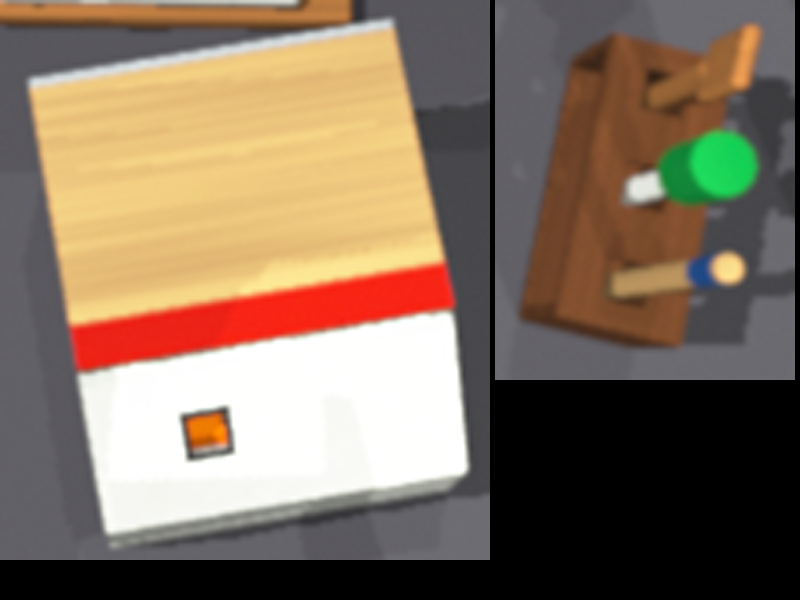

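View pics/crop_scene.png

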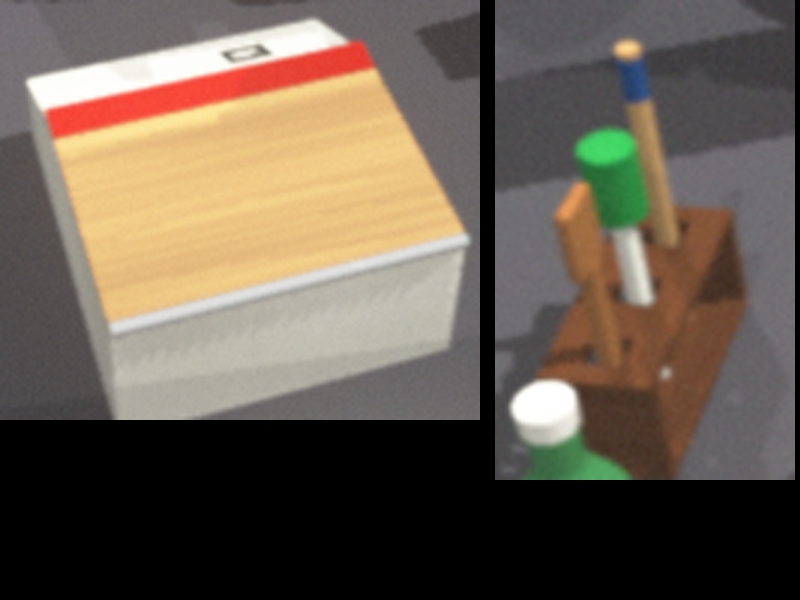

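```bash
cat > h.py <<'E'
import numpy as np
from station import arm
from scipy.optimize import least_squares
from scipy.spatial.transform import Rotation as R
P={n:arm.camera_params(n) for n in("top","scene")}
def proj(n,p):
    c=P[n];T=c["T"];q=(np.asarray(p)-T[:3,3])@T[:3,:3]
    return np.stack([c["fx"]*q[...,0]/q[...,2]+c["cx"],c["fy"]*q[...,1]/q[...,2]+c["cy"]],-1)
def unc(u,v,x0,y0,k,off=0): return np.array([x0+(u-off+.5)/k-.5,y0+(v+.5)/k-.5])
TL=lambda u,v:unc(u,v,236,60,3.5); TR=lambda u,v:unc(u,v,395,185,4,495)
SL=lambda u,v:unc(u,v,195,215,3); SR=lambda u,v:unc(u,v,110,145,4,495)
def place(pose,p):
    x,y,a=pose;c,s=np.cos(a),np.sin(a);p=np.asarray(p)
    return np.array([x+c*p[0]-s*p[1],y+s*p[0]+c*p[1],p[2]])
def fit(obs,x0):
    f=lambda x:np.concatenate([proj(n,place(x,np.array(p)/1000))-uv for n,p,uv in obs])
    r=least_squares(f,x0,loss="soft_l1");return r.x,f(r.x).reshape(-1,2).round(1)
E
python3 - <<'E'
from h import *
o=[("top",(-45,120,124),TL(78,371)),("top",(-45,-120,124),TL(455,309)),("top",(-140,120,66),TL(109,534)),("top",(-140,-120,66),TL(467,472)),
("top",(-91.4,45,91.8),TL(207,433)),("scene",(-45,-120,124),SL(46,109)),("scene",(-45,120,124),SL(362,43)),("scene",(-140,-120,66),SL(28,82)),("scene",(-140,120,66),SL(318,20)),("scene",(-91.4,45,91.8),SL(247,53))]
for c in("top","scene"): print("box",*fit([q for q in o if q[0]==c],[.5,0,.1])[:1])
print("box",*fit(o,[.5,0,.1]))
o=[("top",(82.5,35,80),TR(614,35)),("top",(-82.5,35,80),TR(557,318)),("top",(-82.5,-35,80),TR(679,346)),
("scene",(-82.5,35,80),SR(732,210)),("scene",(82.5,-35,80),SR(540,375)),("scene",(82.5,35,80),SR(656,386))]
p,r=fit(o,[.35,-.35,0]);print("stand",p,r)
for x in(-55,0,55): print(x,place(p,(x/1000,0,.08)))
f=lambda x:np.concatenate([proj("top",x)-TR(728,268),proj("scene",x)-SR(628,48)])
r=least_squares(f,[.35,-.35,.2]);print("sticktop",r.x,r.fun)
f=lambda x:np.concatenate([proj("top",[*x,.083])-TR(619,285),proj("scene",[*x,.083])-SR(669,246)])
r=least_squares(f,[.35,-.35]);print("stickbase",r.x,r.fun)
E
```

```text
box [ 0.68041934 -0.04459415  0.18862514]
box [ 0.68159435 -0.0427908   0.18818505]
box [ 0.6807931  -0.04371818  0.18797791] [[-0.2 -0.1]
 [-0.5 -0.3]
 [-0.8 -0.4]
 [-0.5 -0.1]
 [-0.   0.1]
 [-0.4  0.2]
 [-0.4 -0.2]
 [-0.4 -1. ]
 [-0.7 -0.3]
 [-0.1  0.1]]
stand [ 0.47985915 -0.3255635  -0.22100158] [[-0.9 -0.3]
 [-0.4  0.1]
 [ 0.4  0.7]
 [ 0.3 -0.5]
 [-0.9  0.7]
 [-0.2  0.3]]
-55 [ 0.42619684 -0.31350712  0.08      ]
0 [ 0.47985915 -0.3255635   0.08      ]
55 [ 0.53352146 -0.33761988  0.08      ]
sticktop [ 0.42719294 -0.31354519  0.2194393 ] [-0.08741626 -0.00117127 -0.10791341 -0.0291636 ]
stickbase [ 0.43049884 -0.30992378] [ 0.74018076 -2.0667731   0.53979507 -3.59713528]
```

Both fits agree within 1 px. The tool only ever points down, so I'll grip the stick with the fingers closing across the stand. I'll tilt it 28° by pivoting it against the hole's edge with a light grip, then tighten.

```bash
cat >> h.py <<'E'
BOX=np.array([.6808,-.0437,.188]);STAND=np.array([.4799,-.3256,-.221])
def rel(p,yaw=None):
    s=arm.get_state();Rm=R.from_euler("xyz",s["ee_rot"]).as_matrix();d=Rm.T@(np.array(p)-s["eef_pos"])
    w=0 if yaw is None else -((yaw-s["ee_rot"][2]+np.pi/2)%np.pi-np.pi/2)
    print("shift",d.round(4),"turn",round(w,3),"yaw",s["ee_rot"][2].round(3),"q6",s["q"][5].round(2));return d
E
python3 -c "
from h import *
rel([.4267,-.3135,.25],-.221)"
```

```text
shift [-0.2961  0.2356 -0.024 ] turn 0.565 yaw -2.798 q6 -0.29
```

Request:
{"api": "nudge_tcp", "payload": {"moves": [0.088,0,0,-0.024,0,0.088,-0.03,0.024,-0.024,0.06,0.088,-0.06,0.047,-0.024,0.12,0.088,-0.09,0.071,-0.024,0.18,0.088,-0.12,0.095,-0.024,0.24,0.088,-0.15,0.119,-0.024,0.3,0.088,-0.18,0.143,-0.024,0.36,0.088,-0.21,0.167,-0.024,0.42,0.088,-0.24,0.191,-0.024,0.48,0.088,-0.27,0.215,-0.024,0.54,0.088,-0.2961,0.2356,-0.024,0.565,0.088,-0.2961,0.2356,-0.024,0.565,0.088,-0.2961,0.2356,-0.024,0.565], "force": 20}}

```text
t: 1.18
eef_pos: [0.4276, -0.3123, 0.2504]
ee_rot: [3.141, -0.0, 2.924]
force: [-0.4, 0.1, -0.5]
width: 0.0877
gripper_force: 0.0
```

```bash
python3 -c "
from h import *
rel([.4267,-.3135,.1612],-.221)"
```

```text
shift [ 0.0006 -0.0014  0.0892] turn 0.003 yaw 2.924 q6 -1.53
```

Request:
{"api": "nudge_tcp", "payload": {"moves": [0.088,0,-0.001,0.03,0,0.088,0,-0.001,0.06,0,0.088,0,-0.001,0.089,0,0.088,0,-0.001,0.089,0,0.0,0,-0.001,0.089,0,0.0,0,-0.001,0.089,0,0.0,0,-0.001,0.089,0,0.0,0,-0.001,0.089,0,0.0,0,-0.001,0.089,0,0.0,0,-0.001,0.089,0,0.0,0,-0.001,0.089,0,0.0,0,-0.001,0.089,0], "force": 5}}

```text
t: 2.18
eef_pos: [0.4267, -0.3148, 0.1618]
ee_rot: [-3.142, 0.0, 2.921]
force: [0.7, -0.1, -0.0]
width: 0.0397
gripper_force: 0.0
```

```bash
python3 - <<'E'
from h import *
import cv2
cv2.imwrite("pics/w1.png",arm.grab_frame("wrist")[:,:,::-1])
E
```

```text
(no output)
```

View pics/w1.png

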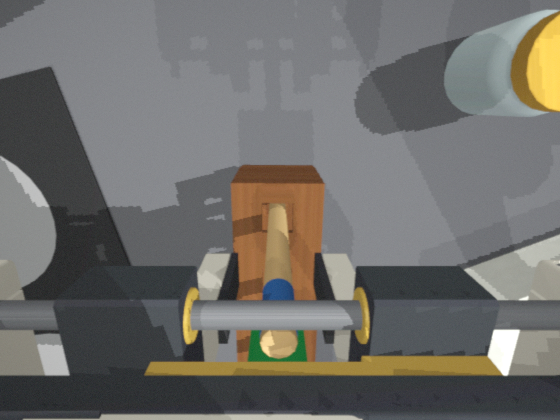

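The wrist view shows the stick (blue end at about 278,290) centred between the closing pads, with its foot in the hole at (278,215). The fingers are still at 40 mm, so I'll close on.

Request:
{"api": "nudge_tcp", "payload": {"moves": [0,0,0,0,0,0,0,0,0,0,0,0,0,0,0,0,0,0,0,0,0,0,0,0,0,0,0,0,0,0,0,0,0,0,0,0,0,0,0,0], "force": 5}}

```text
t: 2.9
eef_pos: [0.4266, -0.3148, 0.1615]
ee_rot: [3.142, -0.0, 2.92]
force: [0.5, 0.1, 0.2]
width: 0.0141
gripper_force: 5.0
```

Request:
{"api": "nudge_tcp", "payload": {"moves": [0,0,0,-0.01,0,0,0,0,-0.02,0,0,0.0,0,-0.02,0,0,0.01,0,-0.02,0,0,0.02,0,-0.02,0,0,0.03,0,-0.02,0,0,0.04,0,-0.02,0,0,0.05,0,-0.02,0,0,0.058,0,-0.02,0,0,0.065,0,-0.02,0,0,0.065,0,-0.02,0,0,0.065,0,-0.02,0], "force": 4}}

```text
t: 3.9
eef_pos: [0.3629, -0.3006, 0.1818]
ee_rot: [-3.142, 0.0, 2.92]
force: [-0.6, -0.4, -0.9]
width: 0.014
gripper_force: 4.0
```

```bash
python3 - <<'E'
from h import *
import cv2
a=[arm.grab_frame(n)[:,:,::-1] for n in("wrist","top","scene")]
o=np.zeros((600,800,3),np.uint8);o[:420,:400]=a[0][:,80:480]
o[:360,400:800]=cv2.resize(a[1][190:280,370:470],None,fx=4,fy=4,interpolation=2)
cv2.imwrite("pics/c2.png",o)
for n,i in zip("wts",a): cv2.imwrite(f"pics/raw2{n}.png",i)
E
```

```text
(no output)
```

View pics/c2.png

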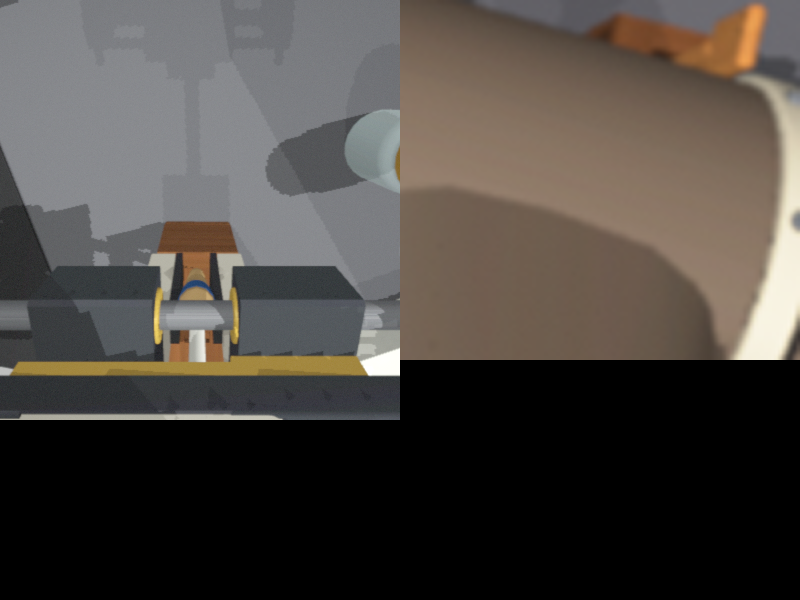

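The wrist view shows the stick tilted and almost end-on: blue rim at row ~288, end face just below it, small tan tip at row ~275. I'll turn that into a tilt angle.

```bash
python3 - <<'E'
from h import *
import cv2
w=arm.camera_params("wrist");H=w["hand_eye"]
def pw(p):
    q=(np.array(p)-H[:3,3])@H[:3,:3];return (w["fx"]*q[0]/q[2]+w["cx"],w["fy"]*q[1]/q[2]+w["cy"])
for t in(0,20,24,28,32):
    t=np.radians(t);u=np.array([np.sin(t),0,-np.cos(t)]);n=np.array([np.cos(t),0,np.sin(t)]);g=np.array([0,0,-.0188])
    top=g+.04*u;tip=g-.17*u
    print(round(np.degrees(t)),[round(pw(x)[1]) for x in(top,top+.007*n,top-.007*n,top-.03*u+.007*n,tip+.007*n,tip)])
im=cv2.imread("pics/raw2w.png")
print([(y,im[y,277].tolist()) for y in range(262,345,3)])
E
```

```text
0 [342, 326, 358, 284, 187, 194]
20 [307, 287, 326, 274, 246, 253]
24 [299, 279, 319, 273, 258, 265]
28 [291, 272, 311, 271, 270, 277]
32 [283, 264, 303, 270, 282, 289]
[(262, [58, 98, 147]), (265, [65, 105, 154]), (268, [71, 109, 139]), (271, [83, 122, 146]), (274, [73, 113, 137]), (277, [75, 109, 134]), (280, [109, 75, 61]), (283, [109, 68, 38]), (286, [105, 95, 96]), (289, [97, 142, 169]), (292, [102, 144, 172]), (295, [98, 145, 171]), (298, [97, 142, 167]), (301, [103, 100, 100]), (304, [117, 114, 112]), (307, [142, 140, 140]), (310, [156, 154, 152]), (313, [166, 163, 161]), (316, [172, 170, 169]), (319, [166, 162, 160]), (322, [161, 158, 155]), (325, [154, 151, 149]), (328, [139, 138, 133]), (331, [197, 206, 204]), (334, [191, 200, 199]), (337, [192, 199, 197]), (340, [191, 198, 197]), (343, [190, 198, 197])]
```

Request:
{"api": "nudge_tcp", "payload": {"moves": [0,0.01,0,0,0,0,0.02,0,0,0,0,0.02,0,0,0], "force": 4}}

```text
t: 4.3
eef_pos: [0.3418, -0.2956, 0.1813]
ee_rot: [3.141, -0.001, 2.92]
force: [0.1, 0.2, -1.3]
width: 0.0144
gripper_force: 4.0
```

```bash
python3 - <<'E'
from h import *
import cv2
im=np.ascontiguousarray(arm.grab_frame("wrist")[:,:,::-1]);cv2.imwrite("pics/raw3w.png",im)
print([(y,im[y,277].tolist()) for y in range(244,345,3)])
cv2.imwrite("pics/c3.png",cv2.resize(im[200:380,170:390],None,fx=3,fy=3,interpolation=2))
E
```

```text
[(244, [47, 66, 103]), (247, [46, 70, 103]), (250, [42, 65, 96]), (253, [45, 69, 102]), (256, [47, 70, 104]), (259, [45, 69, 102]), (262, [46, 71, 105]), (265, [48, 75, 108]), (268, [41, 64, 97]), (271, [47, 65, 100]), (274, [45, 73, 113]), (277, [89, 114, 147]), (280, [113, 165, 193]), (283, [95, 139, 166]), (286, [94, 140, 166]), (289, [95, 138, 165]), (292, [94, 140, 166]), (295, [92, 139, 163]), (298, [94, 139, 164]), (301, [97, 93, 92]), (304, [116, 112, 110]), (307, [140, 137, 134]), (310, [157, 156, 154]), (313, [166, 161, 161]), (316, [170, 168, 166]), (319, [165, 162, 159]), (322, [157, 155, 152]), (325, [152, 151, 147]), (328, [134, 132, 132]), (331, [61, 101, 149]), (334, [63, 100, 150]), (337, [62, 98, 150]), (340, [86, 118, 155]), (343, [212, 220, 219])]
```

View pics/c3.png

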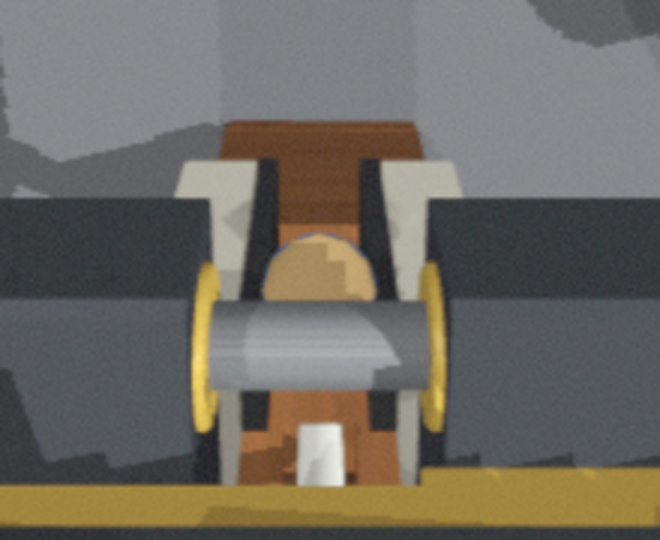

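The end face is now almost square to the view, with its upper edge at row 277, so the tilt is about 26°. I'll push a bit more, grip hard, then draw the stick out along its axis.

Request:
{"api": "nudge_tcp", "payload": {"moves": [0,0.006,0,0,0,0,0.006,0,0,0], "force": 4}}

```text
t: 4.52
eef_pos: [0.3371, -0.2947, 0.1816]
ee_rot: [3.141, 0.0, 2.92]
force: [0.0, 0.4, 0.4]
width: 0.0136
gripper_force: 4.0
```

Request:
{"api": "nudge_tcp", "payload": {"moves": [0,0,0,0,0,0,0,0,0,0,0,0,0,0,0], "force": 45}}

```text
t: 4.77
eef_pos: [0.338, -0.2949, 0.1816]
ee_rot: [-3.142, -0.0, 2.92]
force: [0.0, 0.0, -0.2]
width: 0.0134
gripper_force: 45.0
```

Request:
{"api": "nudge_tcp", "payload": {"moves": [0,0.007,0,-0.013,0,0,0.014,0,-0.026,0,0,0.021,0,-0.039,0,0,0.026,0,-0.049,0,0,0.026,0,-0.075,0,0,0.026,0,-0.105,0,0,0.026,0,-0.125,0,0,0.026,0,-0.125,0]}}

```text
t: 5.43
eef_pos: [0.3142, -0.2903, 0.3109]
ee_rot: [-3.14, 0.006, 2.921]
force: [0.8, -1.8, 0.3]
width: 0.013
gripper_force: 45.0
```

```bash
python3 - <<'E'
from h import *
import cv2
im=np.ascontiguousarray(arm.grab_frame("wrist")[:,:,::-1]);cv2.imwrite("pics/raw4w.png",im)
print([(y,im[y,277].tolist()) for y in range(262,300,2)])
for n in("top","scene"):cv2.imwrite(f"pics/raw4{n}.png",arm.grab_frame(n)[:,:,::-1])
E
```

```text
[(262, [64, 99, 152]), (264, [59, 99, 151]), (266, [67, 102, 152]), (268, [56, 88, 130]), (270, [47, 71, 110]), (272, [57, 96, 145]), (274, [65, 99, 148]), (276, [81, 122, 158]), (278, [113, 165, 195]), (280, [114, 165, 195]), (282, [112, 161, 192]), (284, [92, 134, 162]), (286, [93, 134, 162]), (288, [90, 133, 159]), (290, [91, 136, 162]), (292, [92, 134, 162]), (294, [90, 136, 161]), (296, [89, 133, 161]), (298, [91, 135, 161])]
```

```bash
python3 -c "
from h import *
p=place(BOX,(-.180,.045,.300));print(p);rel(p,.188)"
```

```text
[ 0.49556135 -0.03313391  0.3       ]
shift [-0.1226  0.2898  0.0061] turn -0.409 yaw 2.92 q6 -1.51
```

Request:
{"api": "nudge_tcp", "payload": {"moves": [0,-0.01,0.025,0,-0.04,0,-0.022,0.052,0,-0.08,0,-0.033,0.079,0,-0.12,0,-0.045,0.106,0,-0.16,0,-0.056,0.133,0.002,-0.2,0,-0.067,0.16,0.003,-0.24,0,-0.079,0.187,0.004,-0.28,0,-0.09,0.214,0.005,-0.32,0,-0.102,0.241,0.006,-0.36,0,-0.113,0.268,0.006,-0.4,0,-0.1226,0.2898,0.006,-0.409,0,-0.1226,0.2898,0.006,-0.409,0,-0.1226,0.2898,0.006,-0.409]}}

```text
t: 6.67
eef_pos: [0.4955, -0.0325, 0.2986]
ee_rot: [-3.141, -0.004, -2.952]
force: [-0.0, -0.2, -1.8]
width: 0.013
gripper_force: 45.0
```

```bash
python3 - <<'E'
from h import *
import cv2
p=place(BOX,(-.180,.045,.25));rel(p,.188)
a=[np.ascontiguousarray(arm.grab_frame(n)[:,:,::-1]) for n in("top","scene","wrist")]
for n,i in zip("tsw",a): cv2.imwrite(f"pics/raw5{n}.png",i)
o=np.zeros((600,800,3),np.uint8)
o[:300,:400]=cv2.resize(a[0][150:250,240:373],(400,300),interpolation=2)
o[:300,400:]=cv2.resize(a[1][130:250,220:380],(400,300),interpolation=2)
o[300:,:400]=cv2.resize(a[2],(400,300))
cv2.imwrite("pics/c5.png",o)
E
```

```text
shift [-0.0001 -0.0007  0.0486] turn 0.001 yaw -2.952 q6 -1.71
```

View pics/c5.png

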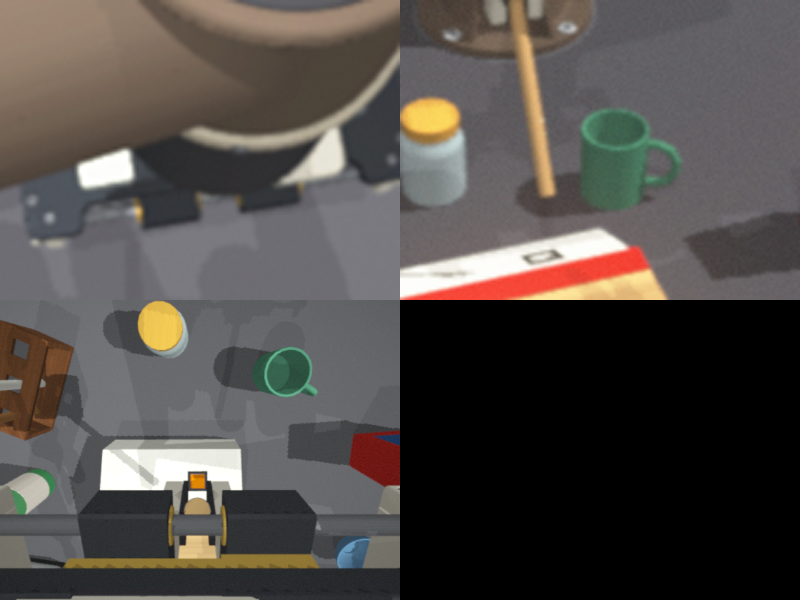

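The scene view shows the stick's tip at about (278.8,207.2), leaning correctly towards the box. The wrist view shows the hole at about (276,253), straight ahead of the stick. I'll work out the tip offset.

```bash
cat >> h.py <<'E'
W=arm.camera_params("wrist")
def wproj(p,s):
    Rm=R.from_euler("xyz",s["ee_rot"]).as_matrix();q=Rm.T@(np.asarray(p)-s["eef_pos"]);H=W["hand_eye"]
    q=(q-H[:3,3])@H[:3,:3];return np.array([W["fx"]*q[0]/q[2]+W["cx"],W["fy"]*q[1]/q[2]+W["cy"]])
def tip(s,t,d):
    Rm=R.from_euler("xyz",s["ee_rot"]).as_matrix();t=np.radians(t)
    return s["eef_pos"]+Rm@(np.array([0,0,-.0188])-d*np.array([np.sin(t),0,-np.cos(t)]))
E
python3 - <<'E'
from h import *
import cv2
s=arm.get_state()
print("tip pix seen 278.8 207.2")
for t in(24,26,28):
  for d in(.170,.175): 
    p=tip(s,t,d);print(t,d,proj("scene",p).round(1),p.round(4))
print("hole wrist pred",wproj(place(BOX,(-.0914,.045,.0918)),s))
im=cv2.imread("pics/raw5w.png").astype(int)
m=(im[...,2]>150)&(im[...,1]>60)&(im[...,1]<150)&(im[...,0]<70);ys,xs=np.nonzero(m[220:290,250:305]);print("orange",xs.mean()+250,ys.mean()+220,xs.min()+250,xs.max()+250,ys.min()+220,ys.max()+220)
g=im[236:275,276].sum(1);print(g.tolist()); print(im[253,255:298].sum(1).tolist())
a=cv2.imread("pics/raw5s.png").astype(int);print([a[y,279].tolist() for y in range(203,212)])
E
```

```text
tip pix seen 278.8 207.2
24 0.17 [274.1 203.5] [ 0.5628 -0.021   0.1633]
24 0.175 [274.3 205.6] [ 0.5648 -0.0207  0.1587]
26 0.17 [274.8 204.1] [ 0.568  -0.02    0.1658]
26 0.175 [275.  206.2] [ 0.5702 -0.0196  0.1613]
28 0.17 [275.5 204.6] [ 0.5732 -0.0191  0.1685]
28 0.175 [275.8 206.8] [ 0.5755 -0.0186  0.1641]
hole wrist pred [276.16839927 252.65784105]
orange 276.4247311827957 253.8978494623656 266 286 244 263
[762, 763, 757, 659, 350, 209, 242, 345, 381, 323, 286, 307, 288, 315, 352, 353, 353, 355, 375, 364, 354, 356, 369, 358, 374, 354, 365, 342, 233, 204, 238, 504, 755, 762, 762, 762, 765, 765, 764]
[689, 617, 453, 337, 312, 313, 301, 241, 180, 203, 221, 306, 358, 338, 356, 370, 357, 358, 372, 355, 363, 355, 353, 357, 360, 357, 358, 359, 356, 374, 360, 359, 247, 191, 161, 230, 293, 326, 325, 348, 536, 703, 719]
[[121, 181, 225], [119, 179, 223], [120, 179, 223], [117, 175, 222], [107, 161, 204], [85, 116, 145], [70, 78, 91], [67, 68, 78], [64, 65, 76]]
```

```bash
python3 - <<'E'
from h import *
import cv2
s=arm.get_state()
a=cv2.imread("pics/raw5s.png").astype(int)
for y in range(140,208,8):
    r=a[y,255:300];m=np.nonzero((r[:,2]-r[:,0]>55))[0]+255
    best=min((abs(proj("scene",tip(s,26,d))[1]-y),d) for d in np.arange(0,.18,.001))[1]
    print(y,m.min(),m.max(),m.mean(),"pred",proj("scene",tip(s,26,best)).round(1),round(best,3))
E
```

```text
140 265 269 267.0 pred [266.3 139.8] 0.025
148 266 272 269.0 pred [267.4 148.1] 0.043
156 268 273 270.5 pred [268.4 156.2] 0.061
164 269 274 271.5 pred [269.4 163.9] 0.078
172 271 276 273.5 pred [270.5 171.9] 0.096
180 272 277 274.5 pred [271.6 179.8] 0.114
188 273 278 275.5 pred [272.7 188.1] 0.133
196 274 279 276.5 pred [273.7 195.9] 0.151
204 276 281 278.5 pred [274.8 204.1] 0.17
```

The stick leans about 2.7° sideways, which a tool turn of about +0.085 cancels. I'll go to 15 mm above the mouth of the hole and check.

```bash
python3 -c "
from h import *
p=place(BOX,(-.1751,.045,.2435));rel(p,.103)"
```

```text
shift [-0.0057  0.0006  0.0564] turn 0.084 yaw -2.954 q6 -1.71
```

Request:
{"api": "nudge_tcp", "payload": {"moves": [0,-0.001,0,0.01,0.04,0,-0.003,0,0.025,0.085,0,-0.0057,0.0006,0.04,0.085,0,-0.0057,0.0006,0.0555,0.085,0,-0.0057,0.0006,0.0555,0.085]}}

```text
t: 7.23
eef_pos: [0.499, -0.0327, 0.2422]
ee_rot: [3.141, -0.005, -3.041]
force: [-0.9, -0.5, -1.3]
width: 0.0134
gripper_force: 45.0
```

```bash
python3 - <<'E'
from h import *
import cv2
s=arm.get_state()
a=[np.ascontiguousarray(arm.grab_frame(n)[:,:,::-1]) for n in("scene","wrist")]
cv2.imwrite("pics/raw6s.png",a[0]);cv2.imwrite("pics/raw6w.png",a[1])
b=a[0].astype(int)
for y in range(170,245,6):
    r=b[y,255:300];m=np.nonzero((r[:,2]-r[:,0]>55))[0]+255
    best=min((abs(proj("scene",tip(s,26,d))[1]-y),d) for d in np.arange(0,.18,.001))[1]
    print(y,m.min() if len(m) else 0,m.max() if len(m) else 0,"pred",proj("scene",tip(s,26,best)).round(1),round(best,3))
print(proj("scene",place(BOX,(-.0914,.045,.0918))),tip(s,26,.175),wproj(place(BOX,(-.0914,.045,.0918)),s))
o=np.zeros((600,800,3),np.uint8)
o[:480,:400]=cv2.resize(a[0][180:260,245:312],(400,480),interpolation=2)
o[:480,400:]=cv2.resize(a[1][210:330,226:326],(400,480),interpolation=2)
cv2.imwrite("pics/c6.png",o)
E
```

```text
170 266 270 pred [267.5 169.9] 0.041
176 267 272 pred [268.1 176. ] 0.055
182 267 272 pred [268.6 182.1] 0.069
188 268 273 pred [269.2 188.1] 0.083
194 269 274 pred [269.8 194.1] 0.097
200 270 274 pred [270.4 200. ] 0.111
206 270 275 pred [270.9 206. ] 0.125
212 271 276 pred [271.5 211.8] 0.139
218 272 277 pred [272.1 218.1] 0.154
224 272 277 pred [272.6 223.8] 0.168
230 0 0 pred [273.1 228.4] 0.179
236 277 299 pred [273.1 228.4] 0.179
242 255 299 pred [273.1 228.4] 0.179
[276.86993922 232.42112177] [ 0.57465255 -0.02496884  0.1033837 ] [282.64646677 272.85722587]
```

View pics/c6.png

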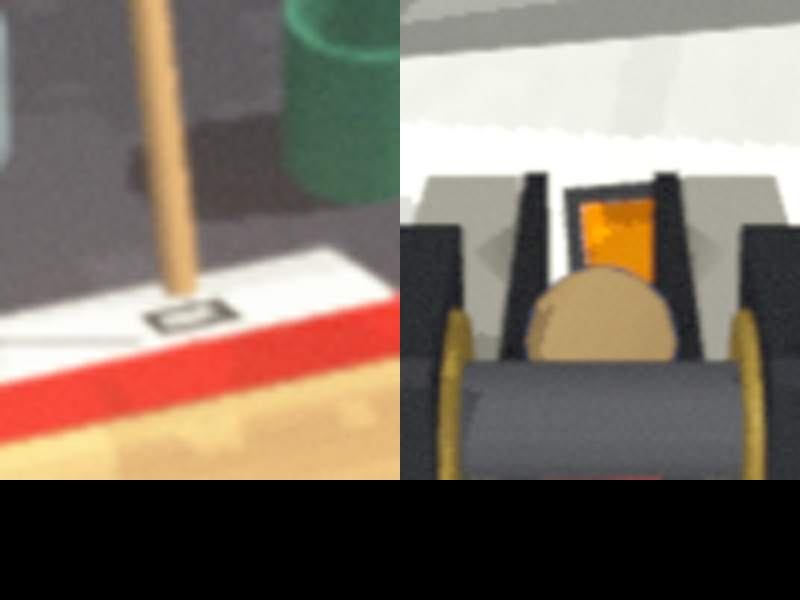

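The scene view puts the tip at (275.5,228.3) and the hole at (277.3,232.7). The stick needs about 2 mm in +y and about 4 mm in +x (box frame). I'll correct that and go in 22 mm along IN.

Request:
{"api": "nudge_tcp", "payload": {"moves": [0,-0.0038,0.0026,0,0,0,-0.0038,0.0026,0,0,0,-0.0064,0.0028,0.005,0,0,-0.009,0.003,0.01,0,0,-0.0114,0.0033,0.0147,0,0,-0.014,0.0035,0.0195,0,0,-0.014,0.0035,0.0195,0]}}

```text
t: 7.92
eef_pos: [0.5129, -0.0285, 0.2281]
ee_rot: [-3.139, -0.003, -3.038]
force: [-19.1, -0.7, 30.6]
width: 0.0134
gripper_force: 45.0
```

```bash
python3 - <<'E'
from h import *
import cv2
a=arm.grab_frame("scene")[:,:,::-1];b=arm.grab_frame("wrist")[:,:,::-1]
o=np.zeros((600,800,3),np.uint8)
o[:480,:400]=cv2.resize(a[180:260,245:312],(400,480),interpolation=2)
o[:480,400:]=cv2.resize(b[210:330,226:326],(400,480),interpolation=2)
cv2.imwrite("pics/c7.png",o)
E
```

```text
(no output)
```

View pics/c7.png

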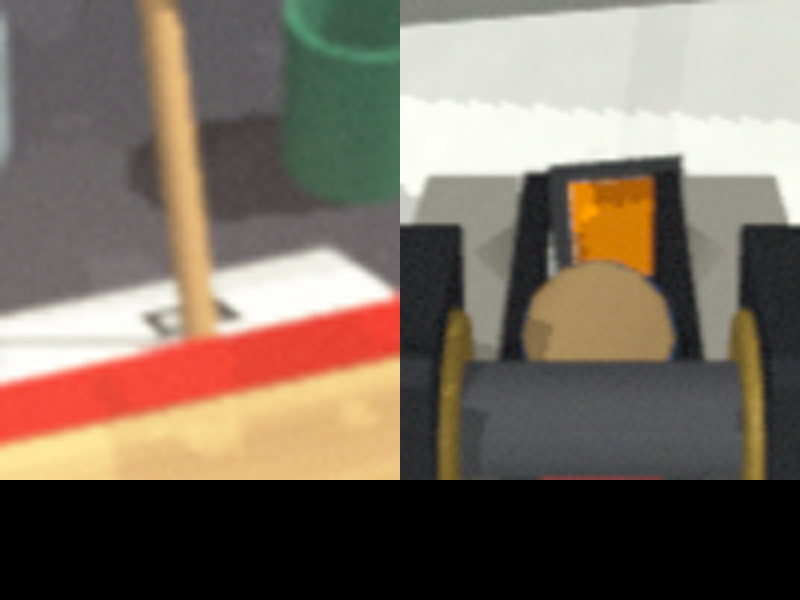

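It's blocked at 36 N: the tip has landed on the deck past the hole, on the lid side, at about pixel (279,235.8). I'll back off and compute the correction.

Request:
{"api": "nudge_tcp", "payload": {"moves": [0,0.005,-0.0005,-0.009,0,0,0.009,-0.0005,-0.017,0,0,0.009,-0.0005,-0.017,0]}}

```text
t: 8.27
eef_pos: [0.5062, -0.0281, 0.244]
ee_rot: [3.141, 0.002, -3.039]
force: [1.0, 0.9, 0.0]
width: 0.0129
gripper_force: 45.0
```

```bash
python3 - <<'E'
from h import *
import cv2
def deck(uv):
    f=lambda v:proj("scene",place(BOX,(v[0],v[1],.0918+(v[0]+.0914)*np.tan(np.radians(28)))))-uv
    return least_squares(f,[-.09,.045],x_scale=.01).x
print("contact in deck x,y",deck([279,235.8]),"hole seen",deck([277.3,232.7]))
s=arm.get_state();rel(place(BOX,(-.1751,.045,.2435)),.103)
a=np.ascontiguousarray(arm.grab_frame("scene")[:,:,::-1]);cv2.imwrite("pics/raw8s.png",a)
w=np.ascontiguousarray(arm.grab_frame("wrist")[:,:,::-1]);cv2.imwrite("pics/raw8w.png",w)
b=a.astype(int)
for y in range(206,238,3):
    r=b[y,255:300];m=np.nonzero((r[:,2]-r[:,0]>55))[0]+255
    print(y,m.min() if len(m) else 0,m.max() if len(m) else 0)
print(tip(s,26,.175),proj("scene",tip(s,26,.175)), [w[y,277].tolist() for y in range(266,284,2)])
E
```

```text
contact in deck x,y [-0.06509359  0.04175177] hole seen [-0.08880065  0.04522423]
shift [ 0.0062 -0.0035  0.0005] turn 0.0 yaw -3.039 q6 -1.8
206 273 278
209 273 278
212 273 278
215 274 279
218 274 279
221 274 279
224 275 280
227 275 280
230 0 0
233 292 299
236 278 299
[ 0.58281043 -0.02018502  0.10572203] [275.35530531 228.1906774 ] [[6, 136, 223], [4, 134, 222], [0, 135, 223], [0, 138, 223], [37, 135, 217], [100, 150, 179], [103, 154, 181], [101, 153, 181], [102, 152, 182]]
```

The end-on view shows the true tilt is nearer 28°, so the tip overshot by about 12 mm in box x. I'll correct that and probe again. My picture budget is used up, so from here I go by numbers.

Request:
{"api": "nudge_tcp", "payload": {"moves": [0,0.0121,0.001,0,0,0,0.0121,0.001,0,0,0,0.0075,0.0014,0.0088,0,0,0.0028,0.0018,0.0177,0,0,0.0004,0.002,0.022,0,0,0,0.0021,0.023,0,0,0,0.0021,0.023,0]}}

```text
t: 8.95
eef_pos: [0.504, -0.0276, 0.2214]
ee_rot: [-3.139, -0.004, -3.038]
force: [-19.4, -0.9, 30.3]
width: 0.0134
gripper_force: 45.0
```

```bash
python3 -c "
from h import *
s=arm.get_state();print(s['force'],s['moment'])
c,n=np.cos(.188),np.sin(.188);d=s['eef_pos']-[.6808,-.0437,0];print('box tcp',c*d[0]+n*d[1],c*d[1]-n*d[0],d[2])"
```

```text
[-19.35374672  -0.85334009  30.32044314] [-0.06980589  6.75542096  0.12163683]
box tcp -0.17064866201495751 0.04885629783969332 0.2213509732053401
```

```bash
python3 - <<'E'
from h import *
import cv2
a=np.ascontiguousarray(arm.grab_frame("scene")[:,:,::-1]);cv2.imwrite("pics/raw9s.png",a);b=a.astype(int)
w=np.ascontiguousarray(arm.grab_frame("wrist")[:,:,::-1]);cv2.imwrite("pics/raw9w.png",w)
for y in range(206,242,2):
    r=b[y,262:296];print(y,"".join("W" if p.min()>170 else "S" if p[2]-p[0]>55 and p[1]-p[0]>25 else "R" if p[2]-p[1]>90 else "#" if p.max()<90 else "+" if p.max()<140 else "." for p in r))
s=arm.get_state();print(s["force"],s["eef_pos"])
for t,d in((26,.172),(28,.172),(30,.172)):print(proj("scene",tip(s,t,d)))
wi=w.astype(int)
for y in range(250,302,2): print(y,"".join("W" if p.min()>170 else "O" if p[2]-p[0]>110 else "B" if p[0]-p[2]>15 else "S" if p[2]-p[0]>40 else "#" if p.max()<90 else "." for p in wi[y,250:304]))
E
```

```text
206 +++++####+SSSSSS+##############+++
208 +++++####+SSSSSSS+##############++
210 +++++####++SSSSSS+################
212 +++++++##++SSSSSS+################
214 +++++++++++SSSSSS++###############
216 +++++++++++SSSSSSS+++#++++++++++++
218 +++++++++++.SSSSSS++++++++++++++++
220 ++++++++++++SSSSSS++++++++++++++++
222 ++++++++++++SSSSSS.++++++++++...WW
224 ++++++++++++SSSSSS.....WWWWWWWWWWW
226 +++++++++....SSSSSWWWWWWWWWWWWWWWW
228 ....WWWWWWWWWSSSSSSWWWWWWWWWWWWWWW
230 WWWWWWWWWWWWW.SSSSS..WWWWWWWWWWWWW
232 WWWWWWWW..WWW.SSSSSS.+.WWWWWWWWWWW
234 WWWWWWWW.+....SSSSSWWWWWWW..RRRRRR
236 WWWWWWWWWWWW....SSRRRRRRRRRRRRRRRR
238 WWWWWWWW.RRRRRRRRRRRRRRRRRRRRRRRRR
240 RRRRRRRRRRRRRRRRRRRRRRRRRRRRRRRRRR
[-19.30796113  -1.03460282  29.65170987] [ 0.50412613 -0.02752499  0.22143424]
[275.16497568 233.40886449]
[275.66491805 234.10352958]
[276.16132089 234.71856436]
250 WWWWWWWWWWWWWWWWWWWWWWWWWWWWWWWWWWWWWWWWWWWWWWWWWWWWWW
252 WWWWWWWWWWWWWWWWWWWWWWWWWWWWWWWWWWWWWWWWWWWWWWWWWWWWWW
254 .....W..####.WWWWWWWWWWWWWWWWWWWWWWWWWW.#####.WW......
256 .......#####.WWWWWWWWWWWWWWWWWWWWWWWWWW.######........
[... 598 characters left out ...]
.########.SSSSSSSSSSSSSSSSSSSSSSSSS.##########.....
280 ....######.SSSSSSSSSSSSSSSSSSSSSSSSSSSS.#########.....
282 ...######SSSSSSSSSSSSSSSSSSSSSSSSSSSSSSSSS#######.....
284 ...#####SSSSSSSSSSSSSSSSSSSSSSSSSSSSSSSSSSS#######....
286 ...####.SSSSSSSSSSSSSSSSSSSSSSSSSSSSSSSSSSS#B#####....
288 ..#####SSSSSSSSSSSSSSSSSSSSSSSSSSSSSSSSSSSS.######....
290 ..####.SSSSSSSSSSSSSSSSSSSSSSSSSSSSSSSSSSSSS.B#####...
292 ..####SSSSSSSSSSSSSSSSSSSSSSSSSSSSSSSSSSSSSS.######...
294 ..####.SSSSSSSSSSSSSSSSSSSSSSSSSSSSSSSSSSSSS.B#####...
296 .######SSSSSSSSSSSSSSSSSSSSSSSSSSSSSSSSSSSS.#B#####...
298 .######.SSSSSSSSSSSSSSSSSSSSSSSSSSSSSSSSSSS.B#######..
300 ########..................................##########..
```

The tip is still landing on the lid side of the hole. The stick's tilt and its offset in the pads aren't well known from this viewpoint. I'll lift clear and turn the tool so the scene camera sees the tilt from the side, then fit it.

Request:
{"api": "nudge_tcp", "payload": {"moves": [0,0.005,0,-0.01,0,0,0.01,0,-0.02,0,0,0.01,0,-0.05,-0.1,0,0.01,0,-0.08,-0.22,0,0.01,0,-0.08,-0.34,0,0.01,0,-0.08,-0.46,0,0.01,0,-0.08,-0.58,0,0.01,0,-0.08,-0.7,0,0.01,0,-0.08,-0.82,0,0.01,0,-0.08,-0.94,0,0.01,0,-0.08,-1.06,0,0.01,0,-0.08,-1.18,0,0.01,0,-0.08,-1.3,0,0.01,0,-0.08,-1.4,0,0.01,0,-0.08,-1.4,0,0.01,0,-0.08,-1.4]}}

```text
t: 10.38
eef_pos: [0.4959, -0.027, 0.2992]
ee_rot: [3.141, -0.0, -1.642]
force: [0.1, 0.1, -0.4]
width: 0.0133
gripper_force: 45.0
```

```bash
python3 - <<'E'
from h import *
import cv2
s=arm.get_state()
a=np.ascontiguousarray(arm.grab_frame("scene")[:,:,::-1]);cv2.imwrite("pics/raw10s.png",a);b=a.astype(int)
print(proj("scene",tip(s,0,0)),proj("scene",tip(s,28,.172)))
for y in range(130,215,3):
    print(y,"".join("W" if p.min()>170 else "S" if p[2]-p[0]>55 and p[1]-p[0]>25 else "R" if p[2]-p[1]>90 else "#" if p.max()<90 else "+" if p.max()<140 else "." for p in b[y,240:340]))
E
```

```text
[267.9730298 128.5686387] [302.5737718  183.90030118]
130 ########++........................................+++++++++++++++#+++++++++++++#++++++++++++++#+++#+
133 ##########+###########++..........SSSSS+++++++++++++++++++++++++++##++#+#++#+++++++++#++++++++++++++
136 ##########++##########++.........++SSSSSSS++++++++++++++++++++++#+++++++++#+++++++++++++++++++++++++
139 #########+############++.........++++SSSSSSS.....++++++++++++++#++++++#+++++++++++#++++++#++++++++++
142 +++++###++++##++++++++++++++#########++SSSSSSS..W.+++++++++#+++++++++#+++++++++#++++++++++++++++++++
145 ..+++###+++++++++++++++++++++++++++++++++SSSSSSSS+++++++#+##+++++++++#++++++++++++++++++++++++++++++
148 ####++++++++++++++++++++++++++++++++++++++++SSSSSSS+++++++++++++++++++++++++++++++++++++++++++++++++
151 #####################################+++++++++SSSSSSS.++++++++++++++++++++++++++++++++++++++++++++++
154 +++++++++++++++++++++++++++++++++++++++++++++++++SSSSSS.+++++++++++++++
[... 1429 characters left out ...]
+++++++++++++++++++++####++++++++++##+++++++++++++++++++++++++++++++++
199 ......++++++++++++++++++++++++++++++++++++++##########+++++++++++++++++++++++++++++++++#++++++++++++
202 ......++++++++++++++++++++++++########################++#+++++++++++++++++++++++++++++++++++++++++++
205 ......+++++++++++++++++++++############################+++++++++++++++++++++++#+++#+++++++++++++++++
208 ....+++++++++++++++++++++++############################+++++++++++++++++++++####++++++++++++++++++++
211 +++++++++++++++++++++++++++##############################+++++++++++++++++++++++++++++++++++++++++++
214 ++++++++++++++++++++++++++++++++###############################+++++++++++++++++++++++++++++++++++++
```

```bash
cat >> h.py <<'E'
def axis(s,t,l,o,d):
    Rm=R.from_euler("xyz",s["ee_rot"]).as_matrix();t=np.radians(t);l=np.radians(l)
    return s["eef_pos"]+Rm@(np.array([o,0,-.0188])+d*np.array([-np.sin(t)*np.cos(l),np.sin(l),np.cos(t)*np.cos(l)]))
def linres(s,v,pts):
    p,q=(proj("scene",axis(s,*v[:3],k)) for k in(0,.17));n=np.array([q[1]-p[1],p[0]-q[0]]);n/=np.linalg.norm(n)
    return (np.array(pts)-p)@n
E
python3 - <<'E'
from h import *
s=arm.get_state()
s9=dict(eef_pos=np.array([.5041,-.0275,.2214]),ee_rot=np.array([-3.139,-.004,-3.038]))
A=[(276,133),(283.5,142),(292,151),(294.5+5,160-0)] ; A=[(276,133),(278.3,136),(280.9,139),(283,142),(284.6,145),(287,148),(289.2,151),(291.7,154),(294,157),(296.2,160),(298,163),(300.2,166),(303.6,169),(306,172),(308.6,175),(310.6,178)]
B=[(274.5,206),(275.5,212),(276,218),(276.5,222),(277.2,226),(278,230)]
f=lambda v:np.r_[linres(s,v,A),linres(s9,v,B)*1.5,v[2]/.004*.3]
r=least_squares(f,[30,0,0],x_scale=[1,1,.001]);print(r.x,r.fun.round(1))
for d in(.165,.17,.175,.18):print(d,proj("scene",axis(s,*r.x,d)))
E
```

```text
[ 3.31752174e+01  7.04986046e-01 -9.18045505e-03] [ 0.2  0.2  0.5  0.3 -0.3 -0.2 -0.3 -0.1 -0.1 -0.2 -0.6 -0.7  0.2  0.3
  0.5  0.3 -0.2  0.1 -0.3 -0.3  0.   0.5 -0.7]
0.165 [310.66313437 178.52484976]
0.17 [311.72695186 179.91006569]
0.175 [312.78535994 181.28823792]
0.18 [313.83839974 182.65942002]
```

The side view settles it: the tilt is 33°, the stick sits about 9 mm off the pad centre, and d is about 0.169 m. I'll aim with this model.

```bash
cat >> h.py <<'E'
V=[33.2,.7,-.0092]; D=.169
def tcp_for(ptip,yaw,dx=(0,0,0)):
    z=dict(eef_pos=np.zeros(3),ee_rot=np.array([np.pi,0,yaw]));return np.array(ptip)-axis(z,*V,D)
IN=np.array([.4695,0,-.8829]); YW=.188-np.pi
def hole(s): return place(BOX,np.array([-.0914,.045,.0918])+IN*s+[.001*.88,0,.001*.47])
def tab(s): return place(BOX,np.array([-.0044,-.045,.0758])+IN*s)
E
python3 -c "
from h import *
p=tcp_for(hole(-.04),YW);print(p);rel(p,YW)
p=tcp_for(hole(-.015),YW);print(p)"
```

```text
[ 0.46546272 -0.04096178  0.25018862]
shift [0.0161 0.0292 0.049 ] turn 1.311 yaw -1.642 q6 -0.41
[ 0.4769934  -0.03876811  0.22811612]
```

Request:
{"api": "nudge_tcp", "payload": {"moves": [0,0,0,0,0.12,0,0,0,0,0.24,0,0,0,0,0.36,0,0,0,0,0.48,0,0.002,0.004,0,0.6,0,0.004,0.008,0,0.72,0,0.006,0.012,0,0.84,0,0.008,0.016,0,0.96,0,0.01,0.02,0,1.08,0,0.014,0.025,0,1.2,0,0.016,0.029,0.0,1.311,0,0.016,0.029,0.025,1.311,0,0.016,0.029,0.049,1.311,0,0.016,0.029,0.049,1.311,0,0.016,0.029,0.049,1.311]}}

```text
t: 11.68
eef_pos: [0.4652, -0.0414, 0.2502]
ee_rot: [-3.141, -0.002, -2.952]
force: [0.2, 0.1, -0.1]
width: 0.0132
gripper_force: 45.0
```

```bash
python3 - <<'E'
from h import *
import cv2
s=arm.get_state();rel(tcp_for(hole(-.012),YW),YW)
b=arm.grab_frame("scene")[:,:,::-1].astype(int)
print(proj("scene",axis(s,*V,D)),proj("scene",axis(s,*V,.1)))
for y in range(175,240,3):
    print(y,"".join("W" if p.min()>170 else "S" if p[2]-p[0]>55 and p[1]-p[0]>25 else "R" if p[2]-p[1]>90 else "#" if p.max()<90 else "+" if p.max()<140 else "." for p in b[y,255:300]))
E
```

```text
shift [-0.0136  0.0003  0.0247] turn 0.002 yaw -2.952 q6 -1.72
[274.45182046 215.90647206] [269.26064279 186.50716089]
175 +++++++++.SSSSS.+++++++++++++++++++++++++++.+
178 ++++++++++SSSSSS+++++++++++++++++++++++..++++
181 ++++++++++.SSSSS.+++++++++++++++++++++..+++++
184 +++++++++++SSSSSS++++++++++++++++++++++..++++
187 ++++++++++++SSSSS.++++++++++++++++++++##+++++
190 ++++++++++++SSSSSS++++++++++++++++++++#+++#++
193 +++++++++++++SSSSSS+++++++++++++++++++##+++++
196 +++++++++++++SSSSSS++++++++++++++++++##++++++
199 ++++++++++++++SSSSSS++++++++++##########+++++
202 ++++++++++++++SSSSSS+##################++++++
205 ++++++++++++#++SSSSSS+#################++++++
208 ++++++++++++##+SSSSSS+#################++++++
211 ++++++++++++##++SSSSSS+###################+++
214 ++++++++++++++++.SSSS.+######################
217 +++++++++++++++++++++++++++++++++++++++++++++
220 +++++++++++++++++++++++++++++++++++++++++++++
223 ++++++++++++++++++++++++++++++++...WWWWWWWWWW
226 ++++++++++++++++....WWWWWWWWWWWWWWWWWWWWWWWWW
229 ++....WWWWWWWWWWWWWWWWWWWWWWWWWWWWWWWWWWWWWWW
232 WWWWWWWWWWWWWW...WWWWWWWW..++.WWWWWWWWWWWW...
235 WWWWWWWWWWWWWWWWW.WWWWWWWWW...RRRRRRRRRRRRRRR
238 WWWWWWWWWWWWWWW..RRRRRRRRRRRRRRRRRRRRRRRRRRRR
```

Request:
{"api": "nudge_tcp", "payload": {"moves": [0,-0.0068,0.0005,0.0123,0,0,-0.0136,0.0005,0.0247,0,0,-0.0136,0.0005,0.0247,0,0,-0.0165,0.0005,0.03,0,0,-0.02,0.0005,0.0365,0,0,-0.023,0.0005,0.0424,0,0,-0.023,0.0005,0.0424,0]}}

```text
t: 12.32
eef_pos: [0.4882, -0.0362, 0.2073]
ee_rot: [3.142, -0.001, -2.95]
force: [0.4, 0.2, -1.4]
width: 0.0134
gripper_force: 45.0
```

It's in the hole with no contact force. I'll press on to the catch.

Request:
{"api": "nudge_tcp", "payload": {"moves": [0,-0.0023,0,0.0044,0,0,-0.0047,0,0.0088,0,0,-0.007,0,0.0132,0,0,-0.0094,0,0.0177,0,0,-0.0103,0,0.0194,0,0,-0.0103,0,0.0194,0]}}

```text
t: 12.82
eef_pos: [0.4983, -0.0344, 0.1885]
ee_rot: [-3.141, -0.001, -2.95]
force: [-2.0, -0.7, 4.1]
width: 0.0134
gripper_force: 45.0
```

```bash
python3 - <<'E'
from h import *
import cv2
b=np.ascontiguousarray(arm.grab_frame("scene")[:,:,::-1]);cv2.imwrite("pics/raw11s.png",b);b=b.astype(int)
m=(b[...,2]>180)&(b[...,1]<80);ys,xs=np.nonzero(m[180:300,195:360]);print("red",xs.mean()+195,ys.mean()+180,len(xs))
E
```

```text
red 264.75495638382233 229.45043616177637 1261
```

Request:
{"api": "nudge_tcp", "payload": {"moves": [0,0.007,0,-0.0132,0,0,0.014,0,-0.0265,0,0,0.021,0,-0.0397,0,0,0.0305,0,-0.057,0,0,0.0305,0,-0.057,0]}}

```text
t: 13.28
eef_pos: [0.4687, -0.0402, 0.249]
ee_rot: [-3.142, 0.005, -2.95]
force: [0.6, -0.3, -1.8]
width: 0.0132
gripper_force: 45.0
```

```bash
cat >> h.py <<'E'
def tabA(s):
    t=np.radians(33.2);return place(BOX,np.array([-.0044+.0035,-.045,.0758+.0019])+s*np.array([np.sin(t),0,-np.cos(t)]))
E
python3 - <<'E'
from h import *
import cv2
b=arm.grab_frame("scene")[:,:,::-1].astype(int)
m=lambda b:np.argwhere(((b[...,2]>180)&(b[...,1]<80))[180:300,195:360]).mean(0)
print("red now",m(b),"first",m(cv2.imread("pics/scene0.png").astype(int)),arm.get_state()["force"])
for z,y in((.124,0),(.18,0)): print(proj("scene",place(BOX,(-.04,0,z))))
for s in(-.12,-.02):rel(tcp_for(tabA(s),YW),YW)
E
```

```text
red now [48.78250774 69.80185759] first [64.15203956 69.75154512] [ 0.18239619 -0.01764759 -1.28577598]
[264.30065006 241.2032102 ]
[263.98857192 222.12313839]
shift [-0.0391 -0.0905 -0.0531] turn 0.004 yaw -2.95 q6 -1.71
shift [-0.0935 -0.0908  0.0308] turn 0.004 yaw -2.95 q6 -1.71
```

The lid is ajar: the red edge rose about 15 px and stays up with the stick withdrawn. Next is the hook.

Request:
{"api": "nudge_tcp", "payload": {"moves": [0,0,-0.005,-0.03,0,0,0,-0.03,-0.053,0,0,0,-0.06,-0.053,0,0,-0.01,-0.0905,-0.053,0,0,-0.025,-0.0905,-0.053,0,0,-0.0391,-0.0905,-0.053,0,0,-0.0391,-0.0905,-0.053,0,0,-0.0391,-0.0905,-0.053,0]}}

```text
t: 14.0
eef_pos: [0.5244, -0.1208, 0.2974]
ee_rot: [3.141, -0.002, -2.949]
force: [0.3, 0.4, -0.3]
width: 0.0132
gripper_force: 45.0
```

```bash
python3 - <<'E'
from h import *
import cv2
s=arm.get_state()
b=np.ascontiguousarray(arm.grab_frame("scene")[:,:,::-1]);cv2.imwrite("pics/raw12s.png",b);b=b.astype(int)
print(proj("scene",axis(s,*V,D)),proj("scene",axis(s,*V,.1)))
for y in range(160,230,3):
    print(y,"".join("W" if p.min()>170 else "S" if p[2]-p[0]>55 and p[1]-p[0]>25 else "R" if p[2]-p[1]>90 else "#" if p.max()<90 else "+" if p.max()<140 else "." for p in b[y,215:265]))
for q in(-.08,-.02):rel(tcp_for(tabA(q),YW),YW)
E
```

```text
[240.69925948 220.07704859] [234.65142124 188.35301767]
160 +++++++++++SSSSSSS+++++++#++++++++++++++++++++++++
163 ++++++++++++SSSSSS.+++++++++++++++++++++++++++++++
166 ++++++++++++SSSSSSS+++++++++++++++++++++++++++++++
169 ++++++++++++.SSSSSSSSS++++++++++++++++++++++++++++
172 +++++++SSSSSSSSSSSSSSSSSSSSS++++++++++++++++++++++
175 +++++SSSSSSSSSSSSSSSSSSSSSSSS+++++++++++++++++++++
178 +++++SSSSSSSSSSSSSSSSSSSSSSSS+++++++++++++++++++++
181 ++++++SSSSSSSSSSSSSSSSSSSSSS.+++++++++++++++++++++
184 ++++++++SSSSSSSSSSSSSSSSSS.WWW.+++++++++++++++++++
187 ++++++.....+++++SSSSSS.WWWWWWW.+++++++++++++++++++
190 +++++++..........SSSSSSWWWWW...+++++++++++++++++++
193 +++++++++.+.......SSSSS........+++++++++++++++++++
196 +++++++++++....++.SSSSSS.......+++++++++++++++++++
199 #####+++++++++++++.SSSSSS......+++++++++++++++++++
202 ######+++++++++++++SSSSSS......+++++++++++++++++++
205 ######+++++++++++++.SSSSSS.....+++++++++++++++++++
208 ########++++++++++++SSSSSS...+++++++++++++++++++++
211 ##########++++++++++.SSSSSS.++++++++++++++++++++++
214 ##########+++++++++++SSSSSSS++++++++++++++++++++++
217 ++++++++++++++++++++++SSSSSS++++++++++++++++++++++
220 ++++++++++++++++++++++++++++++++++++++++++++++++++
223 ++++++++++++++++++++++++++++++++++++++++++++....RR
226 ++++++++++++++++++++++++++++++...RRRRRRRRRRRRRRRRR
229 +++++++++++++++....RRRRRRRRRRRRRRRRRRRRRRRRRRRRRRR
shift [-0.0221 -0.0008  0.0305] turn 0.004 yaw -2.949 q6 -1.52
shift [-0.055  -0.0009  0.0807] turn 0.004 yaw -2.949 q6 -1.52
```

Request:
{"api": "nudge_tcp", "payload": {"moves": [0,-0.0075,0,0.0102,0,0,-0.0148,0,0.0204,0,0,-0.0221,0,0.0305,0,0,-0.0303,0,0.043,0,0,-0.0386,0,0.0556,0,0,-0.0386,0,0.0556,0]}}

```text
t: 14.55
eef_pos: [0.5617, -0.1135, 0.239]
ee_rot: [3.14, -0.005, -2.95]
force: [-0.5, -0.7, -0.1]
width: 0.0131
gripper_force: 45.0
```

Request:
{"api": "nudge_tcp", "payload": {"moves": [0,-0.0055,0,0.0084,0,0,-0.011,0,0.0168,0,0,-0.0164,0,0.0251,0,0,-0.0164,0,0.0251,0]}}

```text
t: 14.88
eef_pos: [0.578, -0.1108, 0.2159]
ee_rot: [3.141, -0.002, -2.95]
force: [0.2, -0.2, -1.4]
width: 0.0127
gripper_force: 45.0
```

```bash
python3 -c "
from h import *
rel(tcp_for(tabA(.011),YW),YW)"
```

```text
shift [-0.017  -0.0005  0.0247] turn 0.004 yaw -2.95 q6 -1.52
```

Request:
{"api": "nudge_tcp", "payload": {"moves": [0,-0.005,0,0.0075,0,0,-0.01,0,0.015,0,0,-0.0135,0,0.02,0,0,-0.017,0,0.0247,0,0,-0.018,0,0.0263,0,0,-0.018,0,0.0263,0]}}

```text
t: 15.38
eef_pos: [0.5952, -0.1077, 0.1912]
ee_rot: [-3.142, -0.002, -2.95]
force: [-2.2, 0.2, 1.8]
width: 0.0133
gripper_force: 45.0
```

```bash
python3 - <<'E'
from h import *
import cv2
b=np.ascontiguousarray(arm.grab_frame("scene")[:,:,::-1]);cv2.imwrite("pics/raw13s.png",b);b=b.astype(int)
q=np.argwhere(((b[...,2]>180)&(b[...,1]<80))[120:300,195:360]);print(len(q),q.mean(0)+[120,195])
E
```

```text
1540 [221.36298701 266.13311688]
```

Request:
{"api": "nudge_tcp", "payload": {"moves": [0,-0.0022,0,0.0034,0,0,-0.0033,0,0.005,0,0,-0.0033,0,0.005,0,0,-0.0033,0,0.005,0,0,-0.0033,0,0.005,0,0,-0.0033,0,0.005,0]}}

```text
t: 15.93
eef_pos: [0.5987, -0.107, 0.187]
ee_rot: [-3.142, 0.0, -2.95]
force: [-4.4, -2.1, 3.5]
width: 0.0131
gripper_force: 45.0
```

```bash
python3 - <<'E'
from h import *
import cv2
b=np.ascontiguousarray(arm.grab_frame("scene")[:,:,::-1]);cv2.imwrite("pics/raw14s.png",b);b=b.astype(int)
q=np.argwhere(((b[...,2]>180)&(b[...,1]<80))[60:300,195:370]);print(len(q),q.mean(0)+[60,195])
print("expected edge open",proj("scene",place(BOX,(.09,0,.31))))
E
```

```text
1827 [218.07827039 275.21237001]
expected edge open [283.94590567 214.30955511]
```

Request:
{"api": "nudge_tcp", "payload": {"moves": [0,0.008,0,-0.012,0,0,0.016,0,-0.0245,0,0,0.0275,0,-0.042,0,0,0.039,0,-0.06,0,0,0.051,0,-0.078,0,0,0.06,0,-0.092,0,0,0.07,0,-0.107,0,0,0.07,0,-0.12,0,0,0.07,0,-0.12,0]}}

```text
t: 16.73
eef_pos: [0.5309, -0.1205, 0.3116]
ee_rot: [-3.14, 0.008, -2.95]
force: [0.0, -0.1, 1.1]
width: 0.0134
gripper_force: 45.0
```

```bash
python3 - <<'E'
from h import *
import cv2
b=np.ascontiguousarray(arm.grab_frame("scene")[:,:,::-1]);cv2.imwrite("pics/raw15s.png",b);b=b.astype(int)
q=np.argwhere(((b[...,2]>180)&(b[...,1]<80))[60:300,150:400]);print(len(q),q.mean(0)+[60,150],q.min(0)+[60,150],q.max(0)+[60,150])
for a in (17,30,72,76):
    a=np.radians(a);e=lambda r,y:proj("scene",place(BOX,(.15-r*np.cos(a)-.004*np.sin(a),y,.12+r*np.sin(a)+.004*np.cos(a)))).round(0)
    print(np.degrees(a),e(.195,-.12),e(.195,.12),e(.17,0))
E
```

```text
1914 [224.59613375 288.33960293] [172 219] [247 399]
17.0 [208. 234.] [318. 212.] [268. 233.]
29.999999999999996 [208. 225.] [322. 202.] [269. 225.]
72.0 [216. 228.] [346. 202.] [284. 227.]
76.0 [217. 231.] [349. 204.] [286. 230.]
```

The lid is fully open: the red edge is where a 72–76° lid should be. I'll straighten the stick by pushing its lower end gently against the fixed front of the box with a light grip.

```bash
python3 - <<'E'
from h import *
rel(place(BOX,(-.262,-.05,.27)),.188);rel(place(BOX,(-.262,-.05,.171)),.188)
# jar & mug positions (tops seen in top0)
f=lambda uv,z:least_squares(lambda v:proj("top",[v[0],v[1],z])-uv,[.4,0]).x
print("jar",f([337,284],.1),"mug",f([248,271],.085))
E
```

```text
shift [ 0.1005 -0.0025  0.0391] turn 0.004 yaw -2.95 q6 -1.52
shift [ 0.101  -0.0024  0.1381] turn 0.004 yaw -2.95 q6 -1.52
jar [ 0.36133086 -0.11027061] mug [0.38553099 0.08317649]
```

Request:
{"api": "nudge_tcp", "payload": {"moves": [0,0.03,0,0,0,0,0.06,-0.001,0.01,0,0,0.09,-0.002,0.03,0,0,0.101,-0.0024,0.06,0,0,0.101,-0.0024,0.09,0,0,0.101,-0.0024,0.12,0,0,0.101,-0.0024,0.138,0,0,0.101,-0.0024,0.138,0]}}

```text
t: 17.45
eef_pos: [0.4284, -0.1417, 0.1649]
ee_rot: [3.14, -0.006, -2.951]
force: [-0.9, -0.0, -1.0]
width: 0.0129
gripper_force: 45.0
```

Request:
{"api": "nudge_tcp", "payload": {"moves": [0,0,0,0,0,0,-0.01,0,0,0,0,-0.02,0,0,0,0,-0.03,0,0,0,0,-0.04,0,0,0,0,-0.05,0,0,0,0,-0.06,0,0,0,0,-0.07,0,0,0,0,-0.08,0,0,0,0,-0.09,0,0,0,0,-0.1,0,0,0,0,-0.104,0,0,0,0,-0.104,0,0,0], "force": 4}}

```text
t: 18.53
eef_pos: [0.5345, -0.1219, 0.1684]
ee_rot: [-3.142, -0.0, -2.95]
force: [0.1, 0.2, -0.9]
width: 0.0139
gripper_force: 4.0
```

Request:
{"api": "nudge_tcp", "payload": {"moves": [0,0,0,0,0,0,0,0,0,0,0,0.02,0,-0.01,0,0,0.03,0,-0.04,-0.1,0,0.03,0.03,-0.08,-0.22,0,0.03,0.06,-0.12,-0.34,0,0.03,0.09,-0.14,-0.46,0,0.03,0.09,-0.14,-0.58,0,0.03,0.09,-0.14,-0.7,0,0.03,0.09,-0.14,-0.82,0,0.03,0.09,-0.14,-0.94,0,0.03,0.09,-0.14,-1.06,0,0.03,0.09,-0.14,-1.18,0,0.03,0.09,-0.14,-1.3,0,0.03,0.09,-0.14,-1.4,0,0.03,0.09,-0.14,-1.4,0,0.03,0.09,-0.14,-1.4], "force": 20}}

```text
t: 19.95
eef_pos: [0.4866, -0.0395, 0.309]
ee_rot: [-3.141, 0.0, -1.553]
force: [0.2, -0.1, -0.6]
width: 0.0141
gripper_force: 20.0
```

```bash
python3 - <<'E'
from h import *
import cv2
s=arm.get_state()
a=np.ascontiguousarray(arm.grab_frame("scene")[:,:,::-1]);cv2.imwrite("pics/raw20s.png",a);b=a.astype(int)
print(proj("scene",axis(s,0,0,0,0)),proj("scene",axis(s,0,0,0,.169)))
for y in range(130,215,3):
    print(y,"".join("W" if p.min()>170 else "S" if p[2]-p[0]>55 and p[1]-p[0]>25 else "R" if p[2]-p[1]>90 else "#" if p.max()<90 else "+" if p.max()<140 else "." for p in b[y,235:325]))
E
```

```text
[261.68624286 122.66486494] [262.792008   185.10860052]
130 #####################++..........++#######++++++++++++++++++++++++++++++++++++++++++++++++
133 ######################++.........++########+++++++++++++++++++++++++++++++++++++++++++++++
136 ##############++++######+++SSSSS++#########+++++++++++++++++++++++++++++++++++++++++++++++
139 ##############+++########+SSSSSS+###########+++++......+++++++++++++++++++++++++++++++++++
142 ##+++++++++###++###++++++++SSSSS++###########++++...WW.+++++++++++++++++++++++++++++++++++
145 ##++...++####++++++++++++++SSSSSS+++++++++++++++++++++++++++++++++++++++++++++++++++++++++
148 #########++++++++++++++++++SSSSSS+++++++++++++++++++++++++++++++++++++++++++++++++++++++++
151 ++++++################+###++SSSSS+#######+++++++++++++++++++++++++++++++++++++++++++++++++
154 ++++++++++++++++++++++++++++SSSSS+++++++++++++++++++++++++++++++++++++++++++++++++++++++++
157 ++++++++++++++++++++++++++++SSSSS.+++++++++++++++++++
[... 1142 characters left out ...]
+++#+++++++++++++++++++++++++++++++
196 ...........+++++++++++++++++++++++++++++++++++++++++++++++##++++++++++++++++++++++++++++++
199 +..........+++++++++++++++++++++++++++++++++++++++#########++++++++++++..+++++++++++++++++
202 ++..........+++++++++++++++++++++++########################+++WWWWWWWWWWWWW.++++++++++++++
205 +..........+++++++++++++++++++++###########################++++.WWWWWWWWWWWWW.++++#+++++++
208 .........++++++++++++++++++++++#############################+++++WWWWWWWWWWWWWW.+####+++++
211 WWW.++++++++++++++++++++++++++++#############################++++++.WWWWWWWWWWWWW.++++++++
214 WWWWW+++++++++++++++++++++++++++++++###############################++WWWWWWWWWWWWWW.++++++
```

The stick is nearly straight now (2.7° left, offset about 3 mm). Now to the stand.

```bash
cat >> h.py <<'E'
V=[2.7,.7,-.003]; D=.171; YS=-.221-np.pi
def sh(z): p=place(STAND,(-.055,0,z));return p
E
python3 -c "
from h import *
rel(tcp_for(sh(.13),YS),YS);rel(tcp_for(sh(.1),YS),YS)"
```

```text
shift [0.2723 0.0764 0.0268] turn -1.333 yaw -1.554 q6 -0.31
shift [0.2723 0.0764 0.0568] turn -1.333 yaw -1.554 q6 -0.31
```

Request:
{"api": "nudge_tcp", "payload": {"moves": [0,0.01,0.003,0,0.1,0,0.026,0.007,0,0.21,0,0.042,0.012,0,0.32,0,0.058,0.016,0,0.43,0,0.074,0.021,0,0.54,0,0.09,0.025,0,0.65,0,0.107,0.03,0,0.76,0,0.124,0.035,0,0.87,0,0.141,0.04,0,0.98,0,0.158,0.044,0,1.09,0,0.175,0.049,0,1.2,0,0.192,0.054,0,1.31,0,0.209,0.059,0,1.42,0,0.226,0.063,0,1.53,0,0.243,0.068,0,1.64,0,0.26,0.073,0,1.75,0,0.2723,0.0764,0.01,1.808,0,0.2723,0.0764,0.0268,1.808,0,0.2723,0.0764,0.0268,1.808,0,0.2723,0.0764,0.0268,1.808]}}

```text
t: 21.67
eef_pos: [0.4156, -0.3132, 0.2815]
ee_rot: [3.141, -0.002, 2.923]
force: [1.4, 0.8, -0.4]
width: 0.0136
gripper_force: 20.0
```

```bash
python3 - <<'E'
from h import *
import cv2
s=arm.get_state();rel(tcp_for(sh(.1),YS),YS)
a=np.ascontiguousarray(arm.grab_frame("scene")[:,:,::-1]);cv2.imwrite("pics/raw21s.png",a);b=a.astype(int)
print("tip",proj("scene",axis(s,*V,D)),"mid",proj("scene",axis(s,*V,.1)),"hole",proj("scene",sh(.08)))
for y in range(150,215,2):
    print(y,"".join("W" if p.min()>170 else "S" if p[2]-p[0]>55 and p[2]>165 else "R" if p[2]-p[0]>25 else "#" if p.max()<45 else "+" if p.max()<140 else "." for p in b[y,125:180]))
w=arm.grab_frame("wrist")[:,:,::-1];cv2.imwrite("pics/raw21w.png",w);wi=w.astype(int)
print("hole in wrist",wproj(sh(.08),s),"tip",wproj(axis(s,*V,D),s),wproj(axis(s,*V,.1),s))
for y in range(196,300,3): print(y,"".join("B" if p[0]-p[2]>15 else "S" if p[2]-p[0]>55 and p[2]>165 else "R" if p[2]-p[0]>25 else "#" if p.max()<60 else "." for p in wi[y,235:320]))
E
```

```text
shift [ 0.0006 -0.0001  0.0295] turn 0.003 yaw 2.923 q6 -1.52
tip [149.24138876 186.99357061] mid [144.27747208 162.36050656] hole [152.5157876  202.47104744]
150 +++++++++++++RRRRSSSR++++++++++++++++++++++++++++++++++
152 ++++++++++++++RRRSSSR++++++++++++++++++++++++++++++++++
154 ++++++++++++++RRRRSSRR+++++++++++++++++++++++++++++++++
156 +++++++++++++++RRRSSSR+++++++++++++++++++++++++++++++++
158 +++++++++++++++RRRSSSRR++++++++++++++++++++++++++++++++
160 +++++++++++++++RRRRSSRR++++++++++++++++++++++++++++++++
162 ++++++++++++++++RRRSSSR++++++++++++++++++++++++++++++++
164 ++++++++++++++++RRRSSSRR+++++++++++++++++++++++++++++++
166 +++++++++++++++++RRRSSSR+++++++++++++++++++++++++++++++
168 +++++++++++++++++RRRSSSR+++++++++++++++++++++++++++++++
170 +++++++++++++++++RRRSSSR+++++++++++++++++++++++++++++++
172 ++++++++++++++++++RRRSSSR++++++++++++++++++++++++++++++
174 ++++++++++++++++++RRRSSSR++++++++++++++++++++++++++++++
176 +++++++++++++++++++RRRSS
[... 3723 characters left out ...]
....########.RRRRRRRRRRRRRRRRRRRRRRRRRRR.########.............########
280 #####.............#########RRRRRRRRR.BBBBBBBBB.RRRRRRRRR########.............########
283 #####.............#########RRR.BBBBBBBBBBBBBBBBBBBB.RRRR#########............########
286 #####.............#########.BBBBBBBBBBBBBBBBBBBBBBBBBBB.#########............########
289 ##RRRRRRR........#########BBBBBBBBBBBBBBBBBBBBBBBBBBBBBBB########..........RRRRRR####
292 #.RRRRRRR........#########BBBBBBBBBBBBBBBBBBBBBBBBBBBBBBB#########........RRRRRRR.###
295 #RRRRRRRR.......#########BBBBBBBBBBBBBBBBBBBBBBBBBBBBBBBBB########........RRRRRRRR###
298 #RRRRRRRR.......#########BBBBBBBBBBBBBBBBBBBBBBBBBBBBBBBBB#########......RRRRRRRRR###
```

The observed tip (148.7,187.3) matches the prediction (149.2,187.0), so I'll lower it in.

Request:
{"api": "nudge_tcp", "payload": {"moves": [0,0,0,0.02,0,0,0,0,0.035,0,0,0,0,0.045,0,0,0,0,0.055,0,0,0,0,0.065,0,0,0,0,0.065,0]}}

```text
t: 22.27
eef_pos: [0.4157, -0.3127, 0.2153]
ee_rot: [3.141, -0.002, 2.925]
force: [0.1, 0.3, -0.6]
width: 0.0135
gripper_force: 20.0
```

Request:
{"api": "nudge_tcp", "payload": {"moves": [0,0,0,0.015,0,0,0,0,0.03,0,0,0,0,0.042,0,0,0,0,0.048,0,0,0,0,0.0515,0,0,0,0,0.0515,0], "force": 8}}

```text
t: 22.77
eef_pos: [0.4164, -0.3133, 0.1654]
ee_rot: [-3.141, -0.0, 2.925]
force: [0.1, -0.3, -1.4]
width: 0.0139
gripper_force: 8.0
```

Request:
{"api": "nudge_tcp", "payload": {"moves": [0,0,0,0.002,0,0,0,0,0.005,0,0,-0.002,0,0.005,0,0,-0.005,0,0.005,0,0,-0.005,0,0.005,0], "force": 3}}

```text
t: 23.18
eef_pos: [0.4219, -0.3146, 0.1608]
ee_rot: [-3.141, 0.001, 2.926]
force: [-0.4, -0.7, -0.6]
width: 0.014
gripper_force: 3.0
```

Request:
{"api": "nudge_tcp", "payload": {"moves": [0.006,0,0,0,0,0.022,0,0,0,0,0.03,0,0,0,0,0.03,0,0,0,0,0.05,0,0,0,0,0.088,0,0,0,0,0.088,0,0,0,0,0.088,0,0,0,0,0.088,0,0,0,0,0.088,0,0,0,0]}}

```text
t: 24.02
eef_pos: [0.4212, -0.3143, 0.1605]
ee_rot: [-3.142, 0.0, 2.925]
force: [-0.8, -0.5, -0.1]
width: 0.0644
gripper_force: 0.0
```

```bash
python3 - <<'E'
from h import *
import cv2
s=arm.get_state()
a=np.ascontiguousarray(arm.grab_frame("scene")[:,:,::-1]);cv2.imwrite("pics/raw22s.png",a);b=a.astype(int)
o=cv2.imread("pics/scene0.png").astype(int)
for y in range(155,210,3):
    f=lambda b:"".join("B" if p[0]-p[2]>25 else "S" if p[2]-p[0]>55 and p[2]>165 else "R" if p[2]-p[0]>25 else "." for p in b[y,120:175]);print(y,f(o),f(b))
E
```

```text
155 ....................RSSSSR............................. RR...........................................RR........
158 ....................SSSSSSR............................ ........................BBBBBB...............RR........
161 ....................BBBBBBBB........................... ........................BBBBBBB........................
164 .....................BBBBBBB........................... .........................BBBB..........................
167 ......................BBBBBBB.......................... .........................RRRRRR........................
170 ...........................RR.......................... .........................RRRRRRR.......................
173 .......................RRRRSSR......................... ..........................RRRRRR.......................
176 ...................
[... 668 characters left out ...]
....
194 .......RSSSSSRR.............RRRRSR..................... .......RSSSSSRR..............RRRSSR....................
197 .....RSSSSSSRRRR............RRRRRSRRRRRRRRRRRRRRR...... .....RSSSSSSSRRR............RRRRSSSRRRRRRRRRRRRRR......
200 .....RRRSRRRRRRRR.........RRRRRRRSRRRRRRRRRRRRRRRR..... .....RRSSSRSSRRRR..........RRRRRRSSRRRRRRRRRRRRRRR.....
203 .....RRRRRRRRRRRR..........RRRRRRRSRRRRRRRRRRRRRRR..... .....RRRRRRRSSRRR.........RRRRRRRSSRRRRRRRRRRRRRRR.....
206 ......RRRRRRRRRRRRRR.......RRRRRRRRRRRRRRRRRRRRRRRR.... ......RRRRRRRRRRRRRR......RRRRRRRRRRRRRRRRRRRRRRRRR....
209 .......RRRRRRRRRRRRRR......RRRRRRRRRRRRRRRRRRRRRRRR.... .......RRRRRRRSRRRRRR......RRRRRRRRRRRRRRRRRRRRRRRR....
```

Request:
{"api": "nudge_tcp", "payload": {"moves": [0.088,0,0,0,0,0.088,0,0,-0.01,0,0.088,0,0,-0.03,0,0.088,0,0,-0.06,0,0.088,0,0,-0.1,0,0.088,0.02,-0.03,-0.11,0,0.088,0.03,-0.06,-0.11,0,0.088,0.04,-0.1,-0.11,0,0.088,0.05,-0.14,-0.11,0,0.088,0.06,-0.18,-0.11,0,0.088,0.07,-0.22,-0.11,0,0.088,0.07,-0.26,-0.11,0,0.088,0.07,-0.3,-0.11,0,0.088,0.07,-0.3,-0.11,0]}}

```text
t: 25.23
eef_pos: [0.286, -0.5975, 0.2692]
ee_rot: [-3.141, -0.002, 2.922]
force: [1.3, -0.3, -0.5]
width: 0.0877
gripper_force: 0.0
```

```bash
python3 - <<'E'
from h import *
import cv2
a=np.ascontiguousarray(arm.grab_frame("scene")[:,:,::-1]);cv2.imwrite("pics/raw23s.png",a);b=a.astype(int)
t=np.ascontiguousarray(arm.grab_frame("top")[:,:,::-1]);cv2.imwrite("pics/raw23t.png",t);c=t.astype(int)
o=cv2.imread("pics/scene0.png").astype(int);o2=cv2.imread("pics/top0.png").astype(int)
for y in range(152,204,3):
    f=lambda b:"".join("B" if p[0]-p[2]>25 else "S" if p[2]-p[0]>55 and p[2]>165 else "R" if p[2]-p[0]>25 else "." for p in b[y,120:165]);print(y,f(o),f(b))
for y in range(238,270,2):
    f=lambda b:"".join("B" if p[0]-p[2]>25 else "S" if p[2]-p[0]>55 and p[2]>150 else "R" if p[2]-p[0]>25 else "." for p in b[y,415:465]);print(y,f(o2),f(c))
d=np.abs(t.astype(int)-o2).max(2)>60; n,l,st,_=cv2.connectedComponentsWithStats(d.astype(np.uint8));print([x.tolist() for x in st[1:] if x[4]>25])
E
```

```text
152 ............................................. .......................RSSSSSR...............
155 ....................RSSSSR................... .......................BBBBBBBB..............
158 ....................SSSSSSR.................. ........................BBBBBBB..............
161 ....................BBBBBBBB................. ........................BBBBBBBB.............
164 .....................BBBBBBB................. .........................BBBBB...............
167 ......................BBBBBBB................ .........................RRSSSSR.............
170 ...........................RR................ .........................RRRSSSRR............
173 .......................RRRRSSR............... ..........................RRSSSSR............
176 ........................RRRSSSR.............. ..........................RRSSSSR............
179 ..............BBBBBBBBB..RRRSSRR............. .............BBBBBBBBBBB..RRRSSSSR...........
182 ...
[... 1899 characters left out ...]
RRRRRR.....................
260 RRRRRRRRRRRRRRRRRRRRRRRRRRRRR..................... RRRRRRRRRRRRSSSSSSSSSSSSSSRR......................
262 RRRRRRRRRRRRRRRRRRRRRRRRRRRRR..................... RRRRRRRRRRRRRRRRSSSSSSSSSS.BBBBBBB................
264 RRRRRRRRRRRRRRRRRRRRRRRRRRRR...................... RRRRRRRRRRRRRRRRRRRRRSSSSR.BBBBBRSSSSSSS..........
266 RRRRRRRRRRRRRRRRRRRRRRRRRRRR...................... RRRRRRRRRRRRRRRRRRRRRRRRRR.BBBB.SSSSSSSSR.........
268 ..RRRRRRRRRRRRRRRRRRRRRRRRRR...................... .RRRRRRRRRRRRRRRRRRRRRRRRRR..BBBRSSSSSSSR.........
[[235, 23, 132, 145, 11751], [302, 34, 34, 32, 391], [449, 248, 9, 8, 59], [427, 250, 21, 7, 85], [427, 259, 13, 5, 41], [447, 263, 9, 8, 59]]
```

The stick is in its hole but leans towards the robot, so I'll measure the lean and set it straight.

```bash
python3 - <<'E'
from h import *
f=lambda x:np.concatenate([proj("top",x)-[450.8,266.5],proj("scene",x)-[146,152]])
r=least_squares(f,[.4,-.3,.2]);print("top",r.x,r.fun)
g=lambda x:np.concatenate([proj("top",[*x,.088])-[425,257.5],proj("scene",[*x,.088])-[151.8,197]])
b=least_squares(g,[.42,-.31]);print("at plate",b.x,b.fun)
u=(r.x-[*b.x,.088]);print("lean deg",np.degrees(np.arctan2(u[:2],u[2])))
c=r.x-u/np.linalg.norm(u)*.04;print("40mm below top",c)
rel([*c[:2],c[2]-.0188],-.221);rel([*c[:2],.25],-.221)
E
```

```text
top [ 0.39952366 -0.31021508  0.21383829] [-0.26633198 -0.00394993 -0.33551798 -0.08954566]
at plate [ 0.42078755 -0.30896964] [1.86428849 0.61776684 2.21743462 1.52183825]
lean deg [-9.59111747 -0.56704536]
40mm below top [ 0.40618798 -0.30982475  0.17439929]
shift [-0.0546  0.3027  0.1143] turn 0.002 yaw 2.923 q6 -0.96
shift [-0.0544  0.3028  0.0199] turn 0.002 yaw 2.923 q6 -0.96
```

Request:
{"api": "nudge_tcp", "payload": {"moves": [0.088,-0.005,0.03,-0.01,0,0.088,-0.01,0.07,-0.01,0,0.088,-0.018,0.11,-0.01,0,0.088,-0.026,0.15,-0.01,0,0.088,-0.034,0.19,-0.01,0,0.088,-0.042,0.23,-0.01,0,0.088,-0.05,0.27,-0.01,0,0.088,-0.0545,0.3028,-0.01,0,0.088,-0.0545,0.3028,0.02,0,0.088,-0.0545,0.3028,0.05,0,0.088,-0.0545,0.3028,0.08,0,0.088,-0.0545,0.3028,0.112,0,0.088,-0.0545,0.3028,0.112,0,0.05,-0.0545,0.3028,0.112,0,0,-0.0545,0.3028,0.112,0,0,-0.0545,0.3028,0.112,0,0,-0.0545,0.3028,0.112,0,0,-0.0545,0.3028,0.112,0,0,-0.0545,0.3028,0.112,0,0,-0.0545,0.3028,0.112,0], "force": 4}}

```text
t: 27.0
eef_pos: [0.4067, -0.3084, 0.159]
ee_rot: [-3.142, 0.001, 2.925]
force: [0.4, 0.2, -0.6]
width: 0.0464
gripper_force: 0.0
```

Request:
{"api": "nudge_tcp", "payload": {"moves": [0,0,0,0,0,0,0,0,0,0,0,0,0,0,0,0,0,0,0,0,0,0,0,0,0,0,0,0,0,0,0,0,0,0,0,0,0,0,0,0,0,0,0,0,0,0,0,0,0,0], "force": 4}}

```text
t: 27.83
eef_pos: [0.4066, -0.3083, 0.1584]
ee_rot: [3.142, -0.0, 2.925]
force: [-0.4, -0.9, 0.4]
width: 0.0138
gripper_force: 4.0
```

```bash
python3 -c "
from h import *
p=place(STAND,(-.055,0,.185));rel(p);p=place(STAND,(-.050,0,.185));rel(p)"
```

```text
shift [-0.0204 -0.0009 -0.0266] turn 0 yaw 2.925 q6 -1.52
shift [-0.0254 -0.001  -0.0266] turn 0 yaw 2.925 q6 -1.52
```

Request:
{"api": "nudge_tcp", "payload": {"moves": [0,0,-0.001,-0.013,0,0,0,-0.001,-0.026,0,0,-0.008,-0.001,-0.026,0,0,-0.016,-0.001,-0.026,0,0,-0.022,-0.001,-0.026,0,0,-0.027,-0.001,-0.026,0,0,-0.027,-0.001,-0.026,0], "force": 4}}

```text
t: 28.42
eef_pos: [0.4335, -0.3151, 0.1834]
ee_rot: [3.141, -0.001, 2.926]
force: [0.1, -0.0, 0.7]
width: 0.0137
gripper_force: 4.0
```

Request:
{"api": "nudge_tcp", "payload": {"moves": [0,0,0,0,0,0,0.005,0,0,0,0,0.005,0,-0.03,0,0,0.005,0,-0.065,0,0,0.005,0,-0.1,0,0,0.005,0,-0.1,-0.1,0,0.005,0,-0.1,-0.22,0,0.005,0,-0.1,-0.34,0,0.005,0,-0.1,-0.46,0,0.005,0,-0.1,-0.58,0,0.005,0,-0.1,-0.7,0,0.005,0,-0.1,-0.82,0,0.005,0,-0.1,-0.94,0,0.005,0,-0.1,-1.06,0,0.005,0,-0.1,-1.18,0,0.005,0,-0.1,-1.3,0,0.005,0,-0.1,-1.42,0,0.005,0,-0.1,-1.5,0,0.005,0,-0.1,-1.5,0,0.005,0,-0.1,-1.5], "force": 25}}

```text
t: 30.08
eef_pos: [0.4274, -0.3138, 0.2844]
ee_rot: [3.142, 0.0, -1.861]
force: [-0.4, -0.5, 0.9]
width: 0.0137
gripper_force: 25.0
```

```bash
python3 - <<'E'
from h import *
import cv2
s=arm.get_state();print(s["q"][5])
a=np.ascontiguousarray(arm.grab_frame("scene")[:,:,::-1]);cv2.imwrite("pics/raw30s.png",a);b=a.astype(int)
print([proj("scene",axis(s,0,0,0,k)).round(1) for k in(0,.1,.169)])
for y in range(96,190,3):
    print(y,"".join("B" if p[0]-p[2]>25 else "S" if p[2]-p[0]>55 and p[2]>165 else "R" if p[2]-p[0]>25 else "#" if p.max()<45 else "+" if p.max()<140 else "." for p in b[y,115:175]))
E
```

```text
-0.02645868035902268
[array([136. , 125.2]), array([143.8, 162.4]), array([148.8, 185.7])]
96 ................+++++++RRRR+RRRR+++++++++...................
99 ++++++.........+++++RRSRR++R++++RR++++++....................
102 ++++++++++++++++++RRRR+++++++++RR++++.......................
105 ++++++++++++++++RRR+++++++++++++++++++++++++++++++++++++++++
108 ++++++++++++++++++RRRRR+++++++++++++++++++++++++++++++++++++
111 ++++++++++++++##++++++RRR+++++++++++++++++++++++++++++++++++
114 +++++++++++++++++++++RRR++++.+++++++++++++++++++++++++++++++
117 ..............++++++..++++....++++++++++++++++++++++++++++++
120 .................+++...++++...++++++++++++++++++++++++++++++
123 ..........++++....++...++++....+++++++++++++++++++++++++++++
126 ..................+....+++++...+++++++++++++++++++++++++++++
129 ++++++++++++.............+++
[... 632 characters left out ...]
++++++++++++++RRRRSSRR++++++++++++++++++++++++++++
162 +++++++++++++++++++++++++RRRSSSR++++++++++++++++++++++++++++
165 +++++++++++++++++++++++++RRRRSSSR+++++++++++++++++++++++++++
168 ++++++++++++++++++++++++++RRRSSSR+++++++++++++++++++++++++++
171 +++++++++++++++++++++++++++RRRSSSR++++++++++++++++++++++++++
174 ++++++++++++++++++++++++++++RRSSSSR+++++++++++++++++++++++++
177 ++++++++++++++++++++........RRRSSSR+++++++++++++++++++++++++
180 +++++++++++++++...BBBBBBBBBBB.RRSSSR++++++++++++++++++++++++
183 +++++++++++++++.BBBBBBBBBBBBB.+RSSSS++++++++++++++++++++++++
186 ++++++++++++++++++++.....++....RRRSR++++++++++++++++++++++++
189 ++++++++++++++++++++++++++++....++++++++++++++++++++++++++++
```

The stick is now within about 1° of vertical and centred in the pads. I'll turn back and set it on the floor of the stand.

Request:
{"api": "nudge_tcp", "payload": {"moves": [0,0,0,0,0.12,0,0,0,0,0.24,0,0,0,0,0.36,0,0,0,0,0.48,0,0,0,0,0.6,0,0,0,0,0.72,0,0,0,0,0.84,0,0,0,0,0.96,0,0,0,0,1.08,0,0,0,0,1.2,0,0,0,0,1.32,0,0,0,0,1.44,0,0,0,0,1.5,0,0,0,0,1.5,0,0,0,0,1.5]}}

```text
t: 31.38
eef_pos: [0.4278, -0.314, 0.2845]
ee_rot: [3.142, 0.0, 2.926]
force: [-0.4, -0.1, -0.3]
width: 0.0135
gripper_force: 25.0
```

```bash
python3 - <<'E'
from h import *
rel(place(STAND,(-.055,0,.185)),-.221)
b=arm.grab_frame("scene")[:,:,::-1].astype(int);s=arm.get_state()
print([proj("scene",axis(s,0,0,0,k)).round(1) for k in(0,.1,.174)])
for y in range(140,192,4):
    print(y,"".join("B" if p[0]-p[2]>25 else "S" if p[2]-p[0]>25 else "." for p in b[y,125:175]))
E
```

```text
shift [0.0016 0.0001 0.0995] turn 0.005 yaw 2.926 q6 -1.52
[array([135.9, 125.3]), array([143.8, 162.5]), array([149. , 187.4])]
140 ...........SSSSSSS................................
144 ............SSSSSSS...............................
148 .............SSSSSSS..............................
152 ..............SSSSSSS.............................
156 ...............SSSSSSS............................
160 ...............SSSSSSSS...........................
164 ................SSSSSSSS..........................
168 .................SSSSSSSS.........................
172 ..................SSSSSSS.........................
176 ...................SSSSSSS........................
180 .......BBBBBBBBBBBB.SSSSSSS.......................
184 .......BBBBBBBBBBB...SSSSSS.......................
188 ..................................................
```

Request:
{"api": "nudge_tcp", "payload": {"moves": [0,0.001,0,0.025,0,0,0.001,0,0.05,0,0,0.001,0,0.07,0,0,0.001,0,0.09,0,0,0.001,0,0.105,0,0,0.001,0,0.115,0,0,0.001,0,0.115,0]}}

```text
t: 32.02
eef_pos: [0.4258, -0.3133, 0.1674]
ee_rot: [3.141, -0.004, 2.926]
force: [-0.4, 0.8, -0.6]
width: 0.0137
gripper_force: 25.0
```

Request:
{"api": "nudge_tcp", "payload": {"moves": [0,0,0,0.002,0,0,0,0,0.004,0,0,0,0,0.006,0,0,0,0,0.008,0,0,0,0,0.008,0,0,0,0,0.008,0], "force": 4}}

```text
t: 32.52
eef_pos: [0.427, -0.3138, 0.1617]
ee_rot: [-3.142, 0.0, 2.925]
force: [0.2, 0.5, -1.0]
width: 0.0134
gripper_force: 4.0
```

Request:
{"api": "nudge_tcp", "payload": {"moves": [0.015,0,0,0,0,0.017,0,0,0,0,0.02,0,0,0,0,0.03,0,0,0,0,0.05,0,0,0,0,0.088,0,0,0,0,0.088,0,0,0,0,0.088,0,0,0,0,0.088,0,0,0,0,0.088,0,0,0,0,0.088,0,0,0,0,0.088,0,0,0,0]}}

```text
t: 33.52
eef_pos: [0.4269, -0.3138, 0.1614]
ee_rot: [3.142, 0.0, 2.925]
force: [0.3, -0.9, -0.5]
width: 0.0744
gripper_force: 0.0
```

Request:
{"api": "nudge_tcp", "payload": {"moves": [0.088,0,0,0,0,0.088,0,0,-0.01,0,0.088,0,0,-0.03,0,0.088,0,0,-0.06,0,0.088,0,0,-0.1,0,0.088,0.02,-0.03,-0.11,0,0.088,0.03,-0.06,-0.11,0,0.088,0.04,-0.1,-0.11,0,0.088,0.05,-0.14,-0.11,0,0.088,0.06,-0.18,-0.11,0,0.088,0.07,-0.22,-0.11,0,0.088,0.07,-0.26,-0.11,0,0.088,0.07,-0.3,-0.11,0,0.088,0.07,-0.3,-0.11,0]}}

```text
t: 34.68
eef_pos: [0.2917, -0.5969, 0.2702]
ee_rot: [-3.141, -0.002, 2.922]
force: [1.1, 1.0, -0.9]
width: 0.0875
gripper_force: 0.0
```

```bash
python3 - <<'E'
from h import *
import cv2
a=np.ascontiguousarray(arm.grab_frame("scene")[:,:,::-1]);cv2.imwrite("pics/raw40s.png",a);b=a.astype(int)
t=np.ascontiguousarray(arm.grab_frame("top")[:,:,::-1]);cv2.imwrite("pics/raw40t.png",t);c=t.astype(int)
o=cv2.imread("pics/scene0.png").astype(int);o2=cv2.imread("pics/top0.png").astype(int)
for y in range(152,204,4):
    f=lambda b:"".join("B" if p[0]-p[2]>25 else "S" if p[2]-p[0]>25 else "." for p in b[y,120:165]);print(y,f(o),f(b))
for y in range(244,270,3):
    f=lambda b:"".join("B" if p[0]-p[2]>25 else "S" if p[2]-p[0]>55 and p[2]>150 else "." for p in b[y,415:465]);print(y,f(o2),f(c))
for x,z in((b,o),(c,o2)):
    d=np.abs(x-z).max(2)>60; n,l,st,_=cv2.connectedComponentsWithStats(d.astype(np.uint8));print([q.tolist() for q in st[1:] if q[4]>25])
E
```

```text
152 ............................................. .............................................
156 ....................SSSSSSS.................. ....................SSSSSSS..................
160 .........................BB.................. ......................BBBBBB.................
164 .....................BBBBBBB................. .....................BBBBBBBB................
168 ......................BBBBBBB................ ......................BBBBBBB................
172 .......................SSSSSSS............... .......................SSSSSSS...............
176 ........................SSSSSSS.............. ........................SSSSSSS..............
180 ............BBBBBBBBBBBB.SSSSSSS............. ............BBBBBBBBBBBB.SSSSSSS.............
184 ............BBBBBBBBBBB...SSSSSSS............ ............BBBBBBBBBBB...SSSSSSS............
188 ...........................SSSSSS............ ...........................SSSSSSS...........
192 ...
[... 1200 characters left out ...]
..................................
[[6, 0, 25, 13, 215], [228, 0, 24, 49, 470], [294, 0, 11, 6, 52], [297, 7, 13, 24, 205], [5, 14, 12, 22, 131], [303, 33, 16, 58, 243], [0, 54, 5, 7, 26], [6, 56, 27, 18, 169], [47, 67, 10, 10, 63], [0, 76, 14, 7, 65], [0, 82, 26, 6, 90], [5, 84, 27, 7, 69], [36, 86, 15, 10, 106], [3, 93, 19, 4, 39], [25, 92, 13, 5, 37], [0, 98, 8, 17, 88], [44, 109, 6, 8, 30], [209, 199, 149, 103, 3651], [225, 209, 22, 26, 345], [301, 240, 10, 8, 31], [332, 244, 22, 45, 479], [277, 246, 51, 20, 327], [255, 258, 77, 25, 443], [249, 272, 85, 20, 202], [245, 281, 14, 7, 41], [301, 280, 42, 11, 94], [230, 285, 121, 40, 1132]]
[[235, 23, 132, 145, 11770], [299, 34, 37, 32, 397]]
```

The stick stands upright exactly where it started, and the only other change in the top view is the open lid. I'm handing it in.

```bash
python3 -c "
from station import arm
print(arm.job_done())"
```

```text
the job is handed in; nothing more can be done
None
```

I handed the job in after about 35 s on the robot's clock: the lid was unlatched and swung fully open, the stick is back upright in its hole, and nothing else on the worktop moved (two early misses pushed the stick against the box's deck at about 36 N).

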